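# Take the stack apart and stow each thing on its pad

## Task

The beaker, the dish, the carton and the grey case have been piled on one another: take the stack apart and stand each thing upright on the pad whose black field has its shape and size, centred on the field, with the carton and the case lined up with theirs. Leave the conical flask and the round flask where they stand.

Things in the scene. Friction and masses are not known exactly. Their poses are not given: they have to be found in the camera images.
- beaker: Small yellow plastic beaker, open at the top, standing upright as the topmost thing of the stack. Height 51 mm, slightly conical: outer diameter 42 mm at the foot, 52 mm at the rim. Origin: centre of its underside; z up. About 30 g.
- dish: Clear flat round dish with its lid on, a disc 63 mm in diameter and 13 mm high, lying level under the beaker. Origin: centre of its underside; z up. About 40 g.
- carton: Small white folding carton, closed and stiff, 62 x 85 x 68 mm (x, y, height), lying under the dish. Origin: centre of its underside; x across its 62 mm width, y along its 85 mm length, z up. About 0.16 kg, 0.11 to 0.23 kg.
- instrument_case: Flat grey closed case with a dark seam round its side and a small steel catch at each short end, 64 x 130 x 32 mm (x, y, height; the catches add 2 mm at each end), the bottom of the stack, standing on the worktop. Origin: centre of its underside; x across its 64 mm width, y along its 130 mm length, z up. Does not open. About 0.25 kg, 0.17 to 0.35 kg.
- beaker_pad: Place of the beaker: the smaller round aluminium pad, fixed on the worktop, 70 mm in diameter, 5 mm high, with a flush black rubber disc 46 mm in diameter in the middle. Origin: centre of its underside (its top is 5 mm higher); z up.
- dish_pad: Place of the dish: the larger round aluminium pad, fixed on the worktop, 90 mm in diameter, 5 mm high, with a flush black rubber disc 66 mm in diameter in the middle. Origin: centre of its underside (its top is 5 mm higher); z up.
- carton_pad: Place of the carton: the shorter rectangular aluminium pad, fixed on the worktop, 88 x 111 x 5 mm (x, y, height), with a flush black rubber field of 64 x 87 mm in the middle. Origin: centre of its underside (its top is 5 mm higher); x across, y along its length, z up.
- case_pad: Place of the grey case: the longer rectangular aluminium pad, fixed on the worktop, 90 x 156 x 5 mm (x, y, height), with a flush black rubber field of 66 x 132 mm in the middle. Origin: centre of its underside (its top is 5 mm higher); x across, y along its length, z up.
- conical_flask: Bystander, loose: conical glass flask with a pink filling, 68 mm in diameter at the foot, 108 mm high, standing behind the work. Origin: centre of its underside; z up.
- round_flask: Bystander, loose: clear long-necked round flask, 56 mm in diameter, 137 mm high, standing behind the work. Origin: centre of its underside; z up.

How it is judged:
At the end, for the whole second after the job is handed in: Beaker, dish, carton and case each stand upright (within 0.1 rad), released and at rest, on the top of their own pad, each centre within 12 mm of the pad's centre; the lengths of carton and case lie within 0.17 rad (10 degrees) of their pads' lengths, either way round (horizontal distance between beaker and beaker_pad below 0.012 m and z of beaker in the frame of beaker_pad between 0.002 and 0.009 m and angle between each of beaker, dish, carton, instrument_case's own z axis and vertical below 0.1 rad and linear speed of each of beaker, dish, carton, instrument_case below 0.02 m/s and horizontal distance between dish and dish_pad below 0.012 m and z of dish in the frame of dish_pad between 0.002 and 0.009 m and horizontal distance between carton and carton_pad below 0.012 m and z of carton in the frame of carton_pad between 0.002 and 0.009 m and angle between the y axis of carton and the y axis of carton_pad, either way round below 0.17 rad and horizontal distance between instrument_case and case_pad below 0.012 m and z of instrument_case in the frame of case_pad between 0.002 and 0.009 m and angle between the y axis of instrument_case and the y axis of case_pad, either way round below 0.17 rad); the robot touches nothing.
It fails at once if a flask is shifted by more than 30 mm or tipped by more than 0.3 rad (distance of any of conical_flask, round_flask from where it was at the start of the episode above 0.03 m or angle between any of conical_flask, round_flask's own z axis and vertical above 0.3 rad).
It also fails if it takes over 128 s, if anything falls off the work surface, if the arm or the gripper's body presses on something with over 40 N, if the wrist force passes 120 N, or if a joint passes its speed limit or range.

## Robot

A 6-joint arm with a two-finger parallel gripper is mounted at the origin on a cart in front of the work surface, level with it; the furniture and walls round the work are solid. World frame = base frame: x ahead of the robot, y to its left, z up, the work surface at z = 0. Lengths are in m, angles in rad, forces in N, time in s.
With the tool pointing down it reaches from about 0.4 to 0.825 m from the base axis. Payload 7 kg.
Tool frame: the origin (TCP) lies on the centre line of the jaws, within the pads' length; the fingertips stand 22 mm ahead of it and the grasp point (between the pads) lies 3 mm ahead of it (arm.tcp_to_tips is the distance from the TCP to the fingertips, in m); z points along the fingers, y is the line along which they close (so a half turn about z gives the same grasp; the last joint's range is limited). The gripper opens to 88 mm and grips with 3 to 60 N. Pads are 19 mm wide; open, the fingers measure 130 mm over their backs; the gripper's body (78 mm by 193 mm) begins 47 mm behind the grasp point.
Start: joints at [1.628, 0.359, 0.012, 0, -1.224, -0.288], TCP at [0.154, 0.657, 0.249] pointing down, gripper open.
Joint ranges: [-3.07, 3.07], [-1.43, 2.12], [-1.02, 1.25], [-3.03, 1.67], [-3.05, -0], [-3.03, 3.03]. Speed limits (rad/s): [2.39, 2.39, 3.01, 3.14, 3.14, 3.14].

## Interface

Orientations are given as [roll, pitch, yaw] about the fixed x, y, z axes, in that order (R = Rz(yaw) Ry(pitch) Rx(roll)).
In Python, from station import arm gives the robot as it stands.
- The arm moves only by the tool jog_arm, never from a script. Its argument "targets" is a list of rows, each an object of numbers: "dx", "dy", "dz": the shift along the tool's x, y, z in mm; "rx", "ry", "rz": the turn, a rotation vector about the tool's x, y, z in rad; "gripper": the closure, from 0 (fully open) to 1 (shut). In form: [{"dx": .., "dy": .., "dz": .., "rx": .., "ry": .., "rz": .., "gripper": ..}, ...]. A call has exactly 8 rows; each row is the pose to reach, as a shift and turn from the pose commanded when the call began, along the tool's axes at that moment; what a row does not reach only later rows make up. A row lasts 1/12 s, in which the tool goes at most 41.7 mm and 7.16 degrees, less where a joint would pass 70% of its speed; a pose out of reach is approached as far as the arm can. A call with a gripper value outside its range is refused whole. The fingers move at their own pace and stop on an object; "force" is the grip in N (left out, the last holds). Time passes only in rows, so rows that repeat a pose let the fingers close, or fill a call up. It gives the time, the measured TCP pose, the force, the opening and the grip force at its end, in the units of the state.
- arm.get_state(): the state, without advancing time (a new reading comes with each control period).
- arm.grab_frame(name): name is "side" or "top"; returns a dict with "frame" (384x512x3 uint8, red, green, blue), "z_map" (384x512 float32, m along the optical axis (not along the pixel's ray), 0 where there is no reading), "fx", "fy", "cx", "cy" (pixels), "distortion" ([k1, k2, p1, p2, k3] as OpenCV has them; the pictures are not rectified), "view" (4x4, takes a point from world to camera coordinates). Camera axes: x right, y down, z forward; pixel columns grow to the right and rows downward; lengths in m; the calibration is good to about 2 mm. A picture is of the moment at which its call begins.
- arm.job_done(): hands the job in; it is judged then, once.
The state is a dict: "t": time; "q": joint angles; "qd": joint speeds; "joint_efforts": joint torques, N m; "eef_pos": TCP position; "ee_rot": TCP orientation; "force": force on the tool from outside, world axes, zero at the start; "moment": the same for the moment, N m; "width": finger opening in m; "gripper_force": force on a finger pad.
Only numpy, scipy, OpenCV 4.12 (cv2) and the standard library are available. Lean on these libraries where they do the work, as an engineer would, in place of code of your own. Each camera call takes 0.05 s, during which the arm holds its last target. There are 200 camera calls.

## Working session

There is one attempt and no reset: what is moved stays moved. The work goes in short steps, Python scripts to look and compute and a tool call to move; the robot and the scene stay as the last step left them, time stands still between calls to the robot, and variables do not carry over. Pictures are saved under pics/ and viewed, at most 14 in all, crops included, and the job is handed in when it is done.

Besides the shell and the picture viewer there is one more tool, called after "Emit:" in YAML: its name, and indented under it one key for each argument. jog_arm: Moves the arm, as the interface text tells. Its arguments: {"type":"object","properties":{"targets":{"type":"array","items":{"type":"object","properties":{"dx":{"type":"number"},"dy":{"type":"number"},"dz":{"type":"number"},"rx":{"type":"number"},"ry":{"type":"number"},"rz":{"type":"number"},"gripper":{"type":"number"}}}},"force":{"type":"number"}},"required":["targets"]}

```bash
mkdir -p pics
cat > h.py <<'E'
import numpy as np, cv2
from station import arm
def grab(n):
    f=arm.grab_frame(n); f['K']=np.array([[f['fx'],0,f['cx']],[0,f['fy'],f['cy']],[0,0,1]]); f['D']=np.array(f['distortion']); f['view']=np.array(f['view']); return f
def rays(f,px):
    u=cv2.undistortPoints(np.array(px,float).reshape(-1,1,2),f['K'],f['D']).reshape(-1,2)
    d=np.c_[u,np.ones(len(u))]@f['view'][:3,:3]
    o=-f['view'][:3,:3].T@f['view'][:3,3]
    return o,d
def onplane(f,px,z):
    o,d=rays(f,px); return o+d*((z-o[2])/d[:,2])[:,None]
def depthpts(f,px):
    px=np.array(px,int); z=f['z_map'][px[:,1],px[:,0]]; o,d=rays(f,px); return o+d*z[:,None]
def save(f,n): cv2.imwrite('pics/'+n,cv2.cvtColor(f['frame'],cv2.COLOR_RGB2BGR))
E
python3 - <<'E'
from h import *
for n in('top','side'):
    f=grab(n); save(f,n+'0.png'); np.save(n+'0.npy',f,allow_pickle=True)
    print(n,rays(f,[[256,192]]))
print(arm.get_state())
E
```

```text
top (array([0.42892344, 0.11367798, 1.04985737]), array([[ 0.19594888, -0.00522496, -0.98068662]]))
side (array([0.59298306, 0.92124467, 0.50648949]), array([[ 0.00293687, -0.88839787, -0.4592237 ]]))
{'t': 0.1, 'q': array([ 1.62805487e+00,  3.59322931e-01,  1.11846625e-02, -2.65510026e-04,
       -1.22411487e+00, -2.88122790e-01]), 'qd': array([-0.00083274, -0.00106291,  0.00236111,  0.00091172, -0.00097379,
        0.00297727]), 'joint_efforts': array([-9.85500301e-04, -5.84164739e+01,  2.93755335e+01,  7.01549470e+00,
        1.01905144e-02, -5.37869209e-05]), 'eef_pos': array([0.15438235, 0.65671036, 0.24773403]), 'ee_rot': array([ 3.14012496e+00, -1.74665831e-04, -2.30954513e-01]), 'force': array([-0.83442443,  0.95910494,  0.12166335]), 'moment': array([-0.01219644, -0.00544962, -0.01038273]), 'gripper_force': 0.0, 'width': 0.08750420911869658}
```

View pics/top0.png

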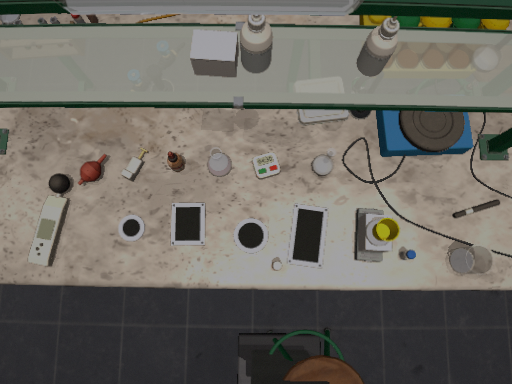

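View pics/side0.png

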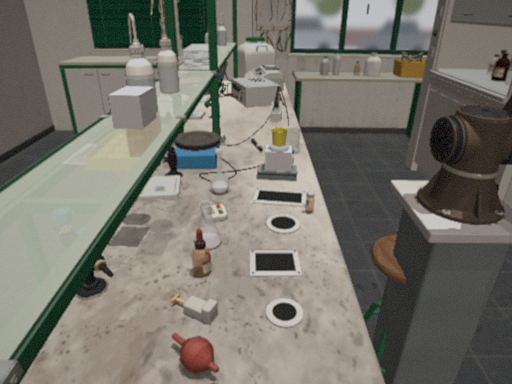

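The top view shows, left to right: beaker pad (131,228), carton pad (188,224), dish pad (251,236), case pad (308,235), and the stack at (378,233). The flasks are behind, at about (219,162) and (322,164), under a shelf whose front edge is at row 105.

Run:
```python
from h import *
f=np.load('top0.npy',allow_pickle=True).item()
g=cv2.cvtColor(f['frame'],cv2.COLOR_RGB2GRAY)
for nm,c,r in(('beaker',(131,228),11),('carton',(188,224),22),('dish',(251,236),14),('case',(308,235),34)):
    m=np.zeros_like(g); x,y=c; R=r+8
    m[y-R:y+R,x-R:x+R]=(g[y-R:y+R,x-R:x+R]<75)*255
    n,l,s,ce=cv2.connectedComponentsWithStats(m); k=1+np.argmax([s[i,4] if i else 0 for i in range(1,n)]) if n>2 else 1
    k=l[y,x]
    ct=max(cv2.findContours((l==k).astype(np.uint8),0,1)[0],key=cv2.contourArea).reshape(-1,2)
    p=onplane(f,ct,.005)[:,:2]
    rc=cv2.minAreaRect((p*1000).astype(np.float32)); print(nm,rc, onplane(f,[ce[k]],.005),'depth z',depthpts(f,[c])[0])
    b=cv2.boxPoints(rc); e=b-np.roll(b,1,0); e=e[np.argmax(np.linalg.norm(e,axis=1))]; print('  long dir deg',np.degrees(np.arctan2(e[1],e[0]))%180)
for nm,px in(('shelf edge',[(100,106),(300,106),(450,106)]),('shelf post',[(238,102)]),('flasks',[(219,157),(219,165),(322,158),(322,166)]),('misc',[(277,264),(408,255),(175,160)])): print(nm,depthpts(f,px).round(3).tolist())
P=np.stack(np.meshgrid(np.arange(345,430),np.arange(195,275)),-1).reshape(-1,2)
w=depthpts(f,P); hsv=cv2.cvtColor(f['frame'],cv2.COLOR_RGB2HSV)
yel=np.array([hsv[y,x][1]>150 and 20<hsv[y,x][0]<35 for x,y in P])
for lo,hi in((.022,.045),(.09,.106),(.106,.12),(.15,.18)):
    s=(w[:,2]>lo)&(w[:,2]<hi); q=w[s]
    rc=cv2.minAreaRect((q[:,:2]*1000).astype(np.float32)); b=cv2.boxPoints(rc); print(lo,s.sum(),q.mean(0),np.median(q[:,2]),rc,b.tolist())
print('yellow',w[yel].min(0),w[yel].max(0))
for n in('top','side'):
    f=np.load(n+'0.npy',allow_pickle=True).item(); c=(340,190,440,280) if n=='top' else (235,110,325,190)
    im=f['frame'][c[1]:c[3],c[0]:c[2],::-1]; cv2.imwrite(f'pics/c_{n}.png',cv2.resize(im,None,fx=6,fy=6,interpolation=2))
a,b=[cv2.imread(f'pics/c_{n}.png') for n in('top','side')]
h=480; cv2.imwrite('pics/c.png',np.hstack([cv2.resize(a,(400,360)),cv2.resize(b,(400,360))]))
```

```text
beaker ((540.886474609375, 430.5729675292969), (41.60197448730469, 41.13214874267578), 47.447242736816406) [[0.54081199 0.43052251 0.005     ]] depth z [0.53900001 0.43005158 0.00404646]
  long dir deg 47.4472
carton ((554.3048095703125, 284.3157653808594), (82.96121978759766, 62.22819519042969), 0.8286762833595276) [[0.5536519  0.28419894 0.005     ]] depth z [0.55112192 0.28208723 0.00745486]
  long dir deg 0.8286743
dish ((525.3792114257812, 122.25941467285156), (61.40803527832031, 61.53062438964844), 0.700548529624939) [[0.52540076 0.12124374 0.005     ]] depth z [0.52235457 0.11965428 0.00867395]
  long dir deg 90.70056
case ((527.4805908203125, -25.420188903808594), (63.38276672363281, 130.22467041015625), 82.68888854980469) [[ 0.52657789 -0.02526106  0.005     ]] depth z [ 0.52677814 -0.0262442   0.0062793 ]
  long dir deg 172.68889
shelf edge [[0.758, 0.43, 0.279], [0.758, 0.023, 0.287], [0.764, -0.283, 0.288]]
shelf post [[0.762, 0.147, 0.295]]
flasks [[0.703, 0.199, 0.105], [0.694, 0.202, 0.062], [0.717, -0.058, 0.057], [0.697, -0.058, 0.055]]
misc [[0.452, 0.056, 0.06], [0
[... 749 characters left out ...]
291277  0.11475134] 0.11478526319975002 ((524.3948974609375, -173.3461456298828), (56.335235595703125, 62.67889404296875), 88.21986389160156) [[492.1955871582031, -200.52662658691406], [554.84423828125, -202.4737091064453], [556.59423828125, -146.16566467285156], [493.945556640625, -144.2185821533203]]
0.15 172 [ 0.52735339 -0.18555214  0.16054263] 0.16195023068364184 ((525.8223876953125, -179.94873046875), (52.1738166809082, 50.99392318725586), 89.00914764404297) [[499.87811279296875, -205.5908203125], [550.8644409179688, -206.47265625], [551.7666625976562, -154.306640625], [500.78033447265625, -153.4248046875]]
yellow [ 0.42892344 -0.20506104  0.11210113] [0.55135277 0.11367798 1.04985737]
```

View pics/c.png

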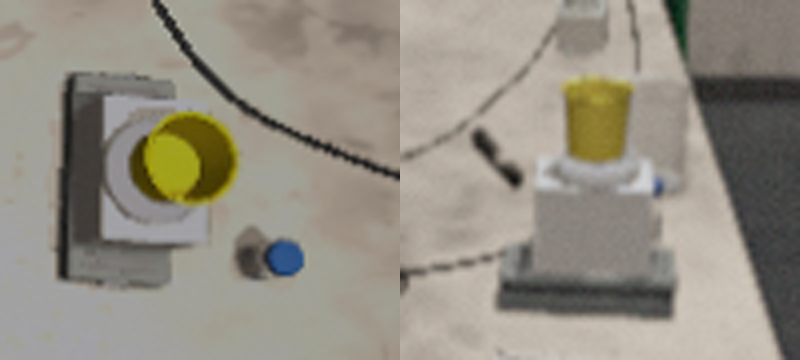

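The crop shows the yellow beaker on the dish, the white carton and the grey case, all with their long sides roughly along world x. A blue vial stands at about (0.475,-0.261). I'm moving off towards the stack.

Emit:
jog_arm:
  targets:
    - {"dx": 20, "dy": 11, "rz": -0.03}
    - {"dx": 60, "dy": 32, "rz": -0.1}
    - {"dx": 100, "dy": 54, "rz": -0.2}
    - {"dx": 137, "dy": 74, "rz": -0.231}
    - {"dx": 173, "dy": 93, "rz": -0.231}
    - {"dx": 210, "dy": 113, "rz": -0.231}
    - {"dx": 247, "dy": 133, "rz": -0.231}
    - {"dx": 284, "dy": 153, "rz": -0.231}

```text
invalid input at $.targets[0]: expected keys dx, dy, dz, rx, ry, rz, gripper
```

```bash
cat >> h.py <<'E'
def plan(x,y,z,yaw=0):
    s=arm.get_state(); from scipy.spatial.transform import Rotation as R
    A=R.from_euler('xyz',s['ee_rot']); B=R.from_euler('xyz',[np.pi,0,yaw])
    d=A.inv().apply(np.array([x,y,z])-s['eef_pos'])*1000; r=(A.inv()*B).as_rotvec()
    print('t%.2f'%s['t'],'pos',s['eef_pos'].round(4),'rot',s['ee_rot'].round(3),'q',s['q'].round(2),'F',s['force'].round(1),'w%.4f gf%.1f'%(s['width'],s['gripper_force']),'\n d',d.round(1),'r',r.round(3))
E
python3 -c "
from h import *
plan(.526,-.18,.25)"
```

```text
t0.10 pos [0.1544 0.6567 0.2477] rot [ 3.14  -0.    -0.231] q [ 1.63  0.36  0.01 -0.   -1.22 -0.29] F [-0.8  1.   0.1] w0.0875 gf0.0 
 d [553.3 729.4  -1.1] r [ 0.001 -0.    -0.231]
```

All seven keys are required in each row.

Emit:
jog_arm:
  targets:
    - {"dx": 20, "dy": 11, "dz": 0, "rx": 0, "ry": 0, "rz": -0.03, "gripper": 0}
    - {"dx": 55, "dy": 30, "dz": 0, "rx": 0, "ry": 0, "rz": -0.1, "gripper": 0}
    - {"dx": 92, "dy": 50, "dz": 0, "rx": 0, "ry": 0, "rz": -0.2, "gripper": 0}
    - {"dx": 128, "dy": 69, "dz": 0, "rx": 0, "ry": 0, "rz": -0.231, "gripper": 0}
    - {"dx": 165, "dy": 89, "dz": 0, "rx": 0, "ry": 0, "rz": -0.231, "gripper": 0}
    - {"dx": 202, "dy": 109, "dz": 0, "rx": 0, "ry": 0, "rz": -0.231, "gripper": 0}
    - {"dx": 238, "dy": 129, "dz": 0, "rx": 0, "ry": 0, "rz": -0.231, "gripper": 0}
    - {"dx": 275, "dy": 149, "dz": 0, "rx": 0, "ry": 0, "rz": -0.231, "gripper": 0}
  force: 10

```text
t: 0.77
eef_pos: [0.3885, 0.4478, 0.2484]
ee_rot: [3.141, 0.0, 0.001]
force: [1.2, 0.6, 0.5]
width: 0.0874
gripper_force: 0.0
```

Run:
```python
from h import *
plan(.526,-.18,.25)
f=np.load('top0.npy',allow_pickle=True).item()
P=np.stack(np.meshgrid(np.arange(352,396),np.arange(200,268)),-1).reshape(-1,2)
w=depthpts(f,P); s=(w[:,2]>.024)&(w[:,2]<.04); q=(w[s,:2]*1000).astype(np.float32)
print(cv2.minAreaRect(q),np.percentile(q,[1,50,99],axis=0))
```

```text
t0.77 pos [0.3885 0.4478 0.2484] rot [3.141e+00 0.000e+00 1.000e-03] q [ 1.19  0.22 -0.18 -0.   -1.17  0.39] F [1.2 0.6 0.5] w0.0874 gf0.0 
 d [137.2 627.9  -1.5] r [0.    0.    0.001]
((527.7118530273438, -178.59886169433594), (66.53423309326172, 134.01718139648438), 85.68009185791016) [[ 462.59234741 -211.90304016]
 [ 483.55728149 -166.52571106]
 [ 593.59770752 -142.29449921]]
```

Emit:
jog_arm:
  targets:
    - {"dx": 8, "dy": 37, "dz": 0, "rx": 0, "ry": 0, "rz": 0, "gripper": 0}
    - {"dx": 16, "dy": 75, "dz": 0, "rx": 0, "ry": 0, "rz": 0, "gripper": 0}
    - {"dx": 25, "dy": 115, "dz": 0, "rx": 0, "ry": 0, "rz": 0, "gripper": 0}
    - {"dx": 34, "dy": 155, "dz": 0, "rx": 0, "ry": 0, "rz": 0, "gripper": 0}
    - {"dx": 43, "dy": 195, "dz": 0, "rx": 0, "ry": 0, "rz": 0, "gripper": 0}
    - {"dx": 52, "dy": 235, "dz": 0, "rx": 0, "ry": 0, "rz": 0, "gripper": 0}
    - {"dx": 61, "dy": 275, "dz": 0, "rx": 0, "ry": 0, "rz": 0, "gripper": 0}
    - {"dx": 70, "dy": 315, "dz": 0, "rx": 0, "ry": 0, "rz": 0, "gripper": 0}

```text
t: 1.43
eef_pos: [0.4573, 0.1326, 0.2486]
ee_rot: [-3.141, -0.0, 0.001]
force: [1.2, 0.0, 1.5]
width: 0.0879
gripper_force: 0.0
```

Emit:
jog_arm:
  targets:
    - {"dx": 8, "dy": 40, "dz": 0, "rx": 0, "ry": 0, "rz": 0, "gripper": 0}
    - {"dx": 16, "dy": 80, "dz": 0, "rx": 0, "ry": 0, "rz": 0, "gripper": 0}
    - {"dx": 25, "dy": 120, "dz": 0, "rx": 0, "ry": 0, "rz": 0, "gripper": 0}
    - {"dx": 34, "dy": 160, "dz": 0, "rx": 0, "ry": 0, "rz": 0, "gripper": 0}
    - {"dx": 43, "dy": 200, "dz": 0, "rx": 0, "ry": 0, "rz": 0, "gripper": 0}
    - {"dx": 52, "dy": 240, "dz": 0, "rx": 0, "ry": 0, "rz": 0, "gripper": 0}
    - {"dx": 61, "dy": 280, "dz": 0, "rx": 0, "ry": 0, "rz": 0, "gripper": 0}
    - {"dx": 67, "dy": 313, "dz": 0, "rx": 0, "ry": 0, "rz": 0, "gripper": 0}

```text
t: 2.1
eef_pos: [0.5247, -0.1811, 0.2483]
ee_rot: [3.141, 0.0, -0.0]
force: [1.0, 1.4, 0.4]
width: 0.0878
gripper_force: 0.0
```

Run:
```python
from h import *
plan(.526,-.179,.155)
a=grab('top')['frame'][120:290,300:460]; b=grab('side')['frame'][30:200,200:360]
cv2.imwrite('pics/d.png',cv2.resize(np.hstack([a,b])[:,:,::-1],None,fx=2.5,fy=2.5,interpolation=2))
```

```text
t2.10 pos [ 0.5247 -0.1811  0.2483] rot [ 3.141  0.    -0.   ] q [ 0.02  0.16 -0.26  0.   -1.15  1.55] F [1.  1.4 0.4] w0.0878 gf0.0 
 d [ 1.4 -2.1 93.3] r [ 0.  0. -0.]
```

View pics/d.png

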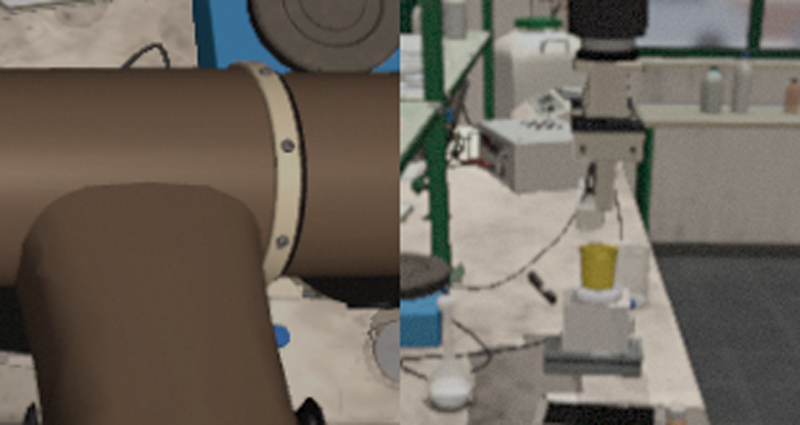

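The side view shows the gripper straight above the beaker in x, with the jaws along y. Descending and gripping.

Emit:
jog_arm:
  targets:
    - {"dx": 0, "dy": 0, "dz": 15, "rx": 0, "ry": 0, "rz": 0, "gripper": 0}
    - {"dx": 1, "dy": -1, "dz": 40, "rx": 0, "ry": 0, "rz": 0, "gripper": 0}
    - {"dx": 1, "dy": -2, "dz": 65, "rx": 0, "ry": 0, "rz": 0, "gripper": 0}
    - {"dx": 1, "dy": -2, "dz": 83, "rx": 0, "ry": 0, "rz": 0, "gripper": 0}
    - {"dx": 1, "dy": -2, "dz": 93, "rx": 0, "ry": 0, "rz": 0, "gripper": 0}
    - {"dx": 1, "dy": -2, "dz": 93, "rx": 0, "ry": 0, "rz": 0, "gripper": 0}
    - {"dx": 1, "dy": -2, "dz": 93, "rx": 0, "ry": 0, "rz": 0, "gripper": 0.3}
    - {"dx": 1, "dy": -2, "dz": 93, "rx": 0, "ry": 0, "rz": 0, "gripper": 0.5}
  force: 6

```text
t: 2.87
eef_pos: [0.5265, -0.1763, 0.1568]
ee_rot: [3.141, -0.002, 0.001]
force: [0.2, 0.1, -0.0]
width: 0.0796
gripper_force: 0.0
```

Emit:
jog_arm:
  targets:
    - {"dx": 0, "dy": 0, "dz": 0, "rx": 0, "ry": 0, "rz": 0, "gripper": 0.6}
    - {"dx": 0, "dy": 0, "dz": 0, "rx": 0, "ry": 0, "rz": 0, "gripper": 0.6}
    - {"dx": 0, "dy": 0, "dz": 0, "rx": 0, "ry": 0, "rz": 0, "gripper": 0.6}
    - {"dx": 0, "dy": 0, "dz": 0, "rx": 0, "ry": 0, "rz": 0, "gripper": 0.6}
    - {"dx": 0, "dy": 0, "dz": 0, "rx": 0, "ry": 0, "rz": 0, "gripper": 0.6}
    - {"dx": 0, "dy": 0, "dz": 0, "rx": 0, "ry": 0, "rz": 0, "gripper": 0.6}
    - {"dx": 0, "dy": 0, "dz": 0, "rx": 0, "ry": 0, "rz": 0, "gripper": 0.6}
    - {"dx": 0, "dy": 0, "dz": 0, "rx": 0, "ry": 0, "rz": 0, "gripper": 0.6}
  force: 6

```text
t: 3.53
eef_pos: [0.5259, -0.1765, 0.156]
ee_rot: [3.141, -0.001, 0.0]
force: [-0.7, 1.3, 5.5]
width: 0.0511
gripper_force: 6.0
```

Emit:
jog_arm:
  targets:
    - {"dx": 0, "dy": 0, "dz": -4, "rx": 0, "ry": 0, "rz": 0, "gripper": 0.6}
    - {"dx": 0, "dy": 0, "dz": -12, "rx": 0, "ry": 0, "rz": 0, "gripper": 0.6}
    - {"dx": 0, "dy": 0, "dz": -24, "rx": 0, "ry": 0, "rz": 0, "gripper": 0.6}
    - {"dx": 0, "dy": 0, "dz": -38, "rx": 0, "ry": 0, "rz": 0, "gripper": 0.6}
    - {"dx": 0, "dy": 0, "dz": -50, "rx": 0, "ry": 0, "rz": 0, "gripper": 0.6}
    - {"dx": 0, "dy": 0, "dz": -60, "rx": 0, "ry": 0, "rz": 0, "gripper": 0.6}
    - {"dx": 0, "dy": 0, "dz": -60, "rx": 0, "ry": 0, "rz": 0, "gripper": 0.6}
    - {"dx": 0, "dy": 0, "dz": -60, "rx": 0, "ry": 0, "rz": 0, "gripper": 0.6}

```text
t: 4.2
eef_pos: [0.5258, -0.1763, 0.2159]
ee_rot: [-3.141, -0.001, 0.0]
force: [1.0, 0.5, -0.8]
width: 0.0511
gripper_force: 6.0
```

Run:
```python
from h import *
plan(.541,.4305,.216)
f=grab('side'); b=f['frame'][60:200,210:350]
cv2.imwrite('pics/e.png',cv2.resize(b[:,:,::-1],None,fx=4,fy=4,interpolation=2))
h=cv2.cvtColor(f['frame'],cv2.COLOR_RGB2HSV); m=cv2.inRange(h,(20,140,60),(35,255,255)); m[:,:240]=0;m[:60]=0;m[250:]=0;m[:,350:]=0
n,l,s,c=cv2.connectedComponentsWithStats(m); k=1+np.argmax(s[1:,4]); print(s[k],c[k])
x,y,w,hh,_=s[k]
# ray/plane y=-.1765 +- at left/right edges near mid
for yy in(y+4,y+hh//2,y+hh-5):
    xs=np.where(l[yy]==k)[0]; o,d=rays(f,[[xs[0],yy],[xs[-1]+1,yy]]); p=o+d*((-.1765-o[1])/d[:,1])[:,None]; print(p.round(4).tolist(),p[:,0].mean())
```

```text
t4.20 pos [ 0.5258 -0.1763  0.2159] rot [-3.141e+00 -1.000e-03  0.000e+00] q [ 0.03  0.19 -0.3  -0.   -1.08  1.54] F [ 1.   0.5 -0.8] w0.0511 gf6.0 
 d [ 1.530e+01 -6.068e+02  1.000e-01] r [-0.    -0.001  0.   ]
[273 110  14  18  99] [278.47474747 119.83838384]
[[0.5433, -0.1765, 0.2138], [0.5027, -0.1765, 0.2144]] 0.5230111180277559
[[0.5428, -0.1765, 0.1979], [0.5051, -0.1765, 0.1984]] 0.5239367001027031
[[0.5423, -0.1765, 0.185], [0.5045, -0.1765, 0.1855]] 0.5234237056083404
```

View pics/e.png

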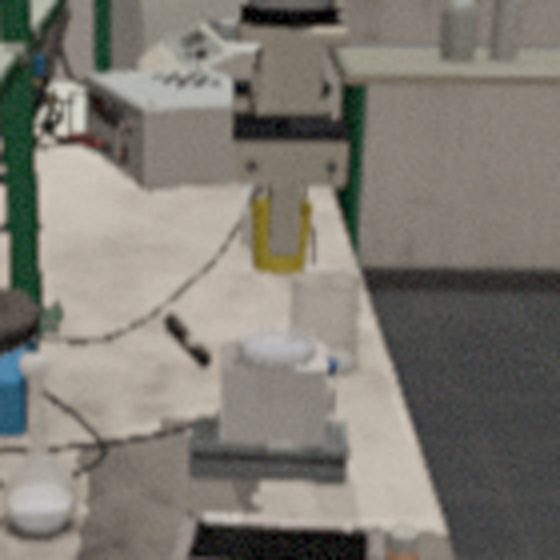

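The beaker hangs upright in the jaws and the dish has stayed on the carton. Carrying it to its pad.

Emit:
jog_arm:
  targets:
    - {"dx": 1, "dy": -25, "dz": 0, "rx": 0, "ry": 0, "rz": 0, "gripper": 0.6}
    - {"dx": 2, "dy": -63, "dz": 0, "rx": 0, "ry": 0, "rz": 0, "gripper": 0.6}
    - {"dx": 3, "dy": -103, "dz": 0, "rx": 0, "ry": 0, "rz": 0, "gripper": 0.6}
    - {"dx": 4, "dy": -143, "dz": 0, "rx": 0, "ry": 0, "rz": 0, "gripper": 0.6}
    - {"dx": 5, "dy": -183, "dz": 0, "rx": 0, "ry": 0, "rz": 0, "gripper": 0.6}
    - {"dx": 6, "dy": -223, "dz": 0, "rx": 0, "ry": 0, "rz": 0, "gripper": 0.6}
    - {"dx": 7, "dy": -263, "dz": 0, "rx": 0, "ry": 0, "rz": 0, "gripper": 0.6}
    - {"dx": 8, "dy": -303, "dz": 0, "rx": 0, "ry": 0, "rz": 0, "gripper": 0.6}

```text
t: 4.92
eef_pos: [0.5327, 0.1284, 0.2147]
ee_rot: [3.141, 0.001, 0.0]
force: [1.2, -0.2, 0.3]
width: 0.0508
gripper_force: 6.0
```

Emit:
jog_arm:
  targets:
    - {"dx": 1, "dy": -40, "dz": 0, "rx": 0, "ry": 0, "rz": 0, "gripper": 0.6}
    - {"dx": 2, "dy": -80, "dz": 0, "rx": 0, "ry": 0, "rz": 0, "gripper": 0.6}
    - {"dx": 3, "dy": -120, "dz": 0, "rx": 0, "ry": 0, "rz": 0, "gripper": 0.6}
    - {"dx": 4, "dy": -160, "dz": 0, "rx": 0, "ry": 0, "rz": 0, "gripper": 0.6}
    - {"dx": 5, "dy": -200, "dz": 0, "rx": 0, "ry": 0, "rz": 0, "gripper": 0.6}
    - {"dx": 6, "dy": -240, "dz": 0, "rx": 0, "ry": 0, "rz": 0, "gripper": 0.6}
    - {"dx": 7, "dy": -275, "dz": 0, "rx": 0, "ry": 0, "rz": 0, "gripper": 0.6}
    - {"dx": 8, "dy": -304, "dz": 0, "rx": 0, "ry": 0, "rz": 0, "gripper": 0.6}

```text
t: 5.58
eef_pos: [0.5408, 0.433, 0.2138]
ee_rot: [3.14, 0.001, 0.001]
force: [0.5, -0.6, -1.0]
width: 0.0514
gripper_force: 6.0
```

Run:
```python
from h import *
plan(.542,.4305,.049)
f=grab('side'); g=cv2.cvtColor(f['frame'],cv2.COLOR_RGB2GRAY)
# pad discs from side view
for nm,c,R in(('beaker',(284,312),16),('dish',(283,225),14)):
    m=np.zeros_like(g); x,y=c; m[y-R:y+R,x-R:x+R]=(g[y-R:y+R,x-R:x+R]<80)
    n,l,s,ce=cv2.connectedComponentsWithStats(m); k=l[y,x]; print(nm,s[k],onplane(f,[ce[k]],.005))
cv2.imwrite('pics/f.png',f['frame'][100:384,180:400,::-1])
```

```text
t5.58 pos [0.5408 0.433  0.2138] rot [3.14e+00 1.00e-03 1.00e-03] q [ 0.96  0.41  0.01 -0.   -1.17  0.62] F [ 0.5 -0.6 -1. ] w0.0514 gf6.0 
 d [  1.5   2.2 164.8] r [0.001 0.001 0.001]
beaker [272 303  24  18 325] [[0.54049003 0.43335479 0.005     ]]
dish [     0      0    512    384 196582] [[ 0.59776149 -0.05223882  0.005     ]]
```

View pics/f.png

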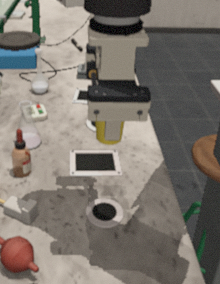

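The beaker is held above its pad, whose disc the side view puts at (0.5405,0.433). Lowering.

Emit:
jog_arm:
  targets:
    - {"dx": 1, "dy": 1, "dz": 20, "rx": 0, "ry": 0, "rz": 0, "gripper": 0.6}
    - {"dx": 1, "dy": 1, "dz": 50, "rx": 0, "ry": 0, "rz": 0, "gripper": 0.6}
    - {"dx": 1, "dy": 1, "dz": 85, "rx": 0, "ry": 0, "rz": 0, "gripper": 0.6}
    - {"dx": 1, "dy": 1, "dz": 115, "rx": 0, "ry": 0, "rz": 0, "gripper": 0.6}
    - {"dx": 1, "dy": 1, "dz": 140, "rx": 0, "ry": 0, "rz": 0, "gripper": 0.6}
    - {"dx": 1, "dy": 1, "dz": 155, "rx": 0, "ry": 0, "rz": 0, "gripper": 0.6}
    - {"dx": 1, "dy": 1, "dz": 162, "rx": 0, "ry": 0, "rz": 0, "gripper": 0.6}
    - {"dx": 1, "dy": 1, "dz": 162, "rx": 0, "ry": 0, "rz": 0, "gripper": 0.6}

```text
t: 6.3
eef_pos: [0.5415, 0.4283, 0.0506]
ee_rot: [3.138, 0.003, -0.0]
force: [-0.4, 0.1, -0.2]
width: 0.051
gripper_force: 6.0
```

Emit:
jog_arm:
  targets:
    - {"dx": 0, "dy": 0, "dz": 1, "rx": 0, "ry": 0, "rz": 0, "gripper": 0.6}
    - {"dx": 0, "dy": 0, "dz": 1, "rx": 0, "ry": 0, "rz": 0, "gripper": 0.6}
    - {"dx": 0, "dy": 0, "dz": 2, "rx": 0, "ry": 0, "rz": 0, "gripper": 0.6}
    - {"dx": 0, "dy": 0, "dz": 2, "rx": 0, "ry": 0, "rz": 0, "gripper": 0.6}
    - {"dx": 0, "dy": 0, "dz": 3, "rx": 0, "ry": 0, "rz": 0, "gripper": 0.6}
    - {"dx": 0, "dy": 0, "dz": 3, "rx": 0, "ry": 0, "rz": 0, "gripper": 0.6}
    - {"dx": 0, "dy": 0, "dz": 4, "rx": 0, "ry": 0, "rz": 0, "gripper": 0.6}
    - {"dx": 0, "dy": 0, "dz": 4, "rx": 0, "ry": 0, "rz": 0, "gripper": 0.6}

```text
t: 6.97
eef_pos: [0.5425, 0.4296, 0.0495]
ee_rot: [-3.142, 0.0, 0.0]
force: [-0.4, 0.0, -0.9]
width: 0.0509
gripper_force: 6.0
```

Emit:
jog_arm:
  targets:
    - {"dx": 0, "dy": -2, "dz": 0, "rx": 0, "ry": 0, "rz": 0, "gripper": 0.6}
    - {"dx": 0, "dy": -2, "dz": 1, "rx": 0, "ry": 0, "rz": 0, "gripper": 0.6}
    - {"dx": 0, "dy": -2, "dz": 1, "rx": 0, "ry": 0, "rz": 0, "gripper": 0.6}
    - {"dx": 0, "dy": -2, "dz": 1, "rx": 0, "ry": 0, "rz": 0, "gripper": 0.6}
    - {"dx": 0, "dy": -2, "dz": 2, "rx": 0, "ry": 0, "rz": 0, "gripper": 0.6}
    - {"dx": 0, "dy": -2, "dz": 2, "rx": 0, "ry": 0, "rz": 0, "gripper": 0.6}
    - {"dx": 0, "dy": -2, "dz": 2, "rx": 0, "ry": 0, "rz": 0, "gripper": 0.6}
    - {"dx": 0, "dy": -2, "dz": 2, "rx": 0, "ry": 0, "rz": 0, "gripper": 0.6}

```text
t: 7.63
eef_pos: [0.5426, 0.4317, 0.0477]
ee_rot: [-3.141, -0.0, 0.0]
force: [0.3, -0.1, 1.1]
width: 0.051
gripper_force: 6.0
```

Emit:
jog_arm:
  targets:
    - {"dx": 0, "dy": 0, "dz": 1, "rx": 0, "ry": 0, "rz": 0, "gripper": 0.6}
    - {"dx": 0, "dy": 0, "dz": 1, "rx": 0, "ry": 0, "rz": 0, "gripper": 0.6}
    - {"dx": 0, "dy": 0, "dz": 1, "rx": 0, "ry": 0, "rz": 0, "gripper": 0.6}
    - {"dx": 0, "dy": 0, "dz": 1, "rx": 0, "ry": 0, "rz": 0, "gripper": 0.4}
    - {"dx": 0, "dy": 0, "dz": 1, "rx": 0, "ry": 0, "rz": 0, "gripper": 0.3}
    - {"dx": 0, "dy": 0, "dz": 1, "rx": 0, "ry": 0, "rz": 0, "gripper": 0.0}
    - {"dx": 0, "dy": 0, "dz": 1, "rx": 0, "ry": 0, "rz": 0, "gripper": 0}
    - {"dx": 0, "dy": 0, "dz": 1, "rx": 0, "ry": 0, "rz": 0, "gripper": 0}

```text
t: 8.3
eef_pos: [0.5424, 0.4315, 0.0463]
ee_rot: [3.141, 0.0, 0.0]
force: [1.0, 0.4, -0.5]
width: 0.0737
gripper_force: 0.0
```

Emit:
jog_arm:
  targets:
    - {"dx": 0, "dy": 0, "dz": 0, "rx": 0, "ry": 0, "rz": 0, "gripper": 0}
    - {"dx": 0, "dy": 0, "dz": 0, "rx": 0, "ry": 0, "rz": 0, "gripper": 0}
    - {"dx": 0, "dy": 0, "dz": -10, "rx": 0, "ry": 0, "rz": 0, "gripper": 0}
    - {"dx": 0, "dy": 0, "dz": -30, "rx": 0, "ry": 0, "rz": 0, "gripper": 0}
    - {"dx": 0, "dy": 0, "dz": -60, "rx": 0, "ry": 0, "rz": 0, "gripper": 0}
    - {"dx": 0, "dy": 0, "dz": -95, "rx": 0, "ry": 0, "rz": 0, "gripper": 0}
    - {"dx": 0, "dy": 20, "dz": -130, "rx": 0, "ry": 0, "rz": 0, "gripper": 0}
    - {"dx": 0, "dy": 50, "dz": -150, "rx": 0, "ry": 0, "rz": 0, "gripper": 0}

```text
t: 8.97
eef_pos: [0.5437, 0.3838, 0.2014]
ee_rot: [-3.138, -0.004, 0.003]
force: [0.5, 0.1, 1.2]
width: 0.0879
gripper_force: 0.0
```

Run:
```python
from h import *
plan(.5245,-.1755,.20,0)
for n in('side',):
  f=grab(n); cv2.imwrite('pics/g.png',cv2.resize(f['frame'][120:340,180:380,::-1],None,fx=2.5,fy=2.5))
  h=cv2.cvtColor(f['frame'],cv2.COLOR_RGB2HSV); m=cv2.inRange(h,(20,140,60),(35,255,255)); m[:230]=0; m[:,:250]=0; m[:,320:]=0
  n,l,s,c=cv2.connectedComponentsWithStats(m); k=1+np.argmax(s[1:,4]); x,y,w,hh,_=s[k]; print(s[k])
  for yy in(y+6,y+hh-10):
    xs=np.where(l[yy]==k)[0]; o,d=rays(f,[[xs[0],yy],[xs[-1]+1,yy]]); p=o+d*((.432-o[1])/d[:,1])[:,None]; print(p.round(4).tolist(),p[:,0].mean())
  print('foot near point',onplane(f,[[x+w/2,y+hh]],.005))
```

```text
t8.97 pos [0.5437 0.3838 0.2014] rot [-3.138e+00 -4.000e-03  3.000e-03] q [ 0.91  0.37 -0.08  0.   -1.11  0.67] F [0.5 0.1 1.2] w0.0879 gf0.0 
 d [-20.9 559.2  -0.6] r [-0.003 -0.004  0.003]
[270 282  28  38 848]
[[0.5657, 0.432, 0.0605], [0.5192, 0.432, 0.0613]] 0.5424811410357668
[[0.5604, 0.432, 0.007], [0.5195, 0.432, 0.0077]] 0.5399625305267423
foot near point [[0.54116467 0.45385463 0.005     ]]
```

View pics/g.png

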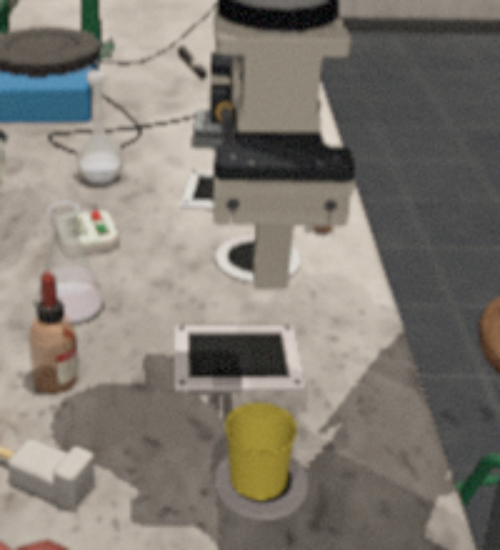

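The beaker stands upright and centred on its pad. Next is the dish.

Emit:
jog_arm:
  targets:
    - {"dx": -1, "dy": 25, "dz": 0, "rx": 0, "ry": 0, "rz": 0, "gripper": 0}
    - {"dx": -2, "dy": 60, "dz": 0, "rx": 0, "ry": 0, "rz": 0, "gripper": 0}
    - {"dx": -3, "dy": 98, "dz": 0, "rx": 0, "ry": 0, "rz": 0, "gripper": 0}
    - {"dx": -4, "dy": 136, "dz": 0, "rx": 0, "ry": 0, "rz": 0, "gripper": 0}
    - {"dx": -6, "dy": 174, "dz": 0, "rx": 0, "ry": 0, "rz": 0, "gripper": 0}
    - {"dx": -8, "dy": 212, "dz": 0, "rx": 0, "ry": 0, "rz": 0, "gripper": 0}
    - {"dx": -9, "dy": 250, "dz": 0, "rx": 0, "ry": 0, "rz": 0, "gripper": 0}
    - {"dx": -10, "dy": 288, "dz": 0, "rx": 0, "ry": 0, "rz": 0, "gripper": 0}

```text
t: 9.68
eef_pos: [0.5322, 0.0919, 0.1976]
ee_rot: [-3.141, -0.001, 0.001]
force: [1.0, -1.1, 0.0]
width: 0.0879
gripper_force: 0.0
```

Emit:
jog_arm:
  targets:
    - {"dx": -1, "dy": 38, "dz": 0, "rx": 0, "ry": 0, "rz": 0, "gripper": 0}
    - {"dx": -2, "dy": 76, "dz": 0, "rx": 0, "ry": 0, "rz": 0, "gripper": 0}
    - {"dx": -3, "dy": 114, "dz": 0, "rx": 0, "ry": 0, "rz": 0, "gripper": 0}
    - {"dx": -4, "dy": 152, "dz": 0, "rx": 0, "ry": 0, "rz": 0, "gripper": 0}
    - {"dx": -6, "dy": 190, "dz": 0, "rx": 0, "ry": 0, "rz": 0, "gripper": 0}
    - {"dx": -8, "dy": 228, "dz": 0, "rx": 0, "ry": 0, "rz": 0, "gripper": 0}
    - {"dx": -8, "dy": 255, "dz": 0, "rx": 0, "ry": 0, "rz": 0, "gripper": 0}
    - {"dx": -8, "dy": 269, "dz": 0, "rx": 0, "ry": 0, "rz": 0, "gripper": 0}

```text
t: 10.35
eef_pos: [0.5241, -0.1784, 0.1974]
ee_rot: [3.141, -0.001, -0.002]
force: [0.7, 0.1, -0.4]
width: 0.0876
gripper_force: 0.0
```

Emit:
jog_arm:
  targets:
    - {"dx": 0, "dy": 0, "dz": 0, "rx": 0, "ry": 0, "rz": 0, "gripper": 0}
    - {"dx": 0, "dy": 0, "dz": 5, "rx": 0, "ry": 0, "rz": 0, "gripper": 0}
    - {"dx": 0, "dy": 0, "dz": 15, "rx": 0, "ry": 0, "rz": 0, "gripper": 0}
    - {"dx": 0, "dy": 0, "dz": 25, "rx": 0, "ry": 0, "rz": 0, "gripper": 0}
    - {"dx": 0, "dy": 0, "dz": 35, "rx": 0, "ry": 0, "rz": 0, "gripper": 0}
    - {"dx": 0, "dy": 0, "dz": 45, "rx": 0, "ry": 0, "rz": 0, "gripper": 0}
    - {"dx": 0, "dy": 0, "dz": 50, "rx": 0, "ry": 0, "rz": 0, "gripper": 0}
    - {"dx": 0, "dy": 0, "dz": 50, "rx": 0, "ry": 0, "rz": 0, "gripper": 0}

```text
t: 11.02
eef_pos: [0.5238, -0.1749, 0.1447]
ee_rot: [-3.141, 0.003, 0.001]
force: [0.2, 0.0, -0.7]
width: 0.0875
gripper_force: 0.0
```

Run:
```python
from h import *
plan(.5245,-.1755,.125,0)
f=grab('side'); cv2.imwrite('pics/i.png',cv2.resize(f['frame'][90:190,230:330,::-1],None,fx=5,fy=5))
# carton near top edge corners height check by depth
w=f['view']; P=np.stack(np.meshgrid(np.arange(255,305),np.arange(135,185)),-1).reshape(-1,2); q=depthpts(f,P)
s=(q[:,2]>.106)&(q[:,2]<.118)&(abs(q[:,1]+.175)<.05)&(abs(q[:,0]-.525)<.06); q=q[s]; print(s.sum(), q.min(0),q.max(0),np.median(q,0))
```

```text
t11.02 pos [ 0.5238 -0.1749  0.1447] rot [-3.141e+00  3.000e-03  1.000e-03] q [ 0.03  0.25 -0.4  -0.   -0.92  1.54] F [ 0.2  0.  -0.7] w0.0875 gf0.0 
 d [ 0.8  0.6 19.7] r [-0.     0.003  0.001]
98 [ 0.49466272 -0.20362156  0.10625499] [ 0.55628924 -0.14282471  0.11771528] [ 0.53460363 -0.15666846  0.11461514]
```

View pics/i.png

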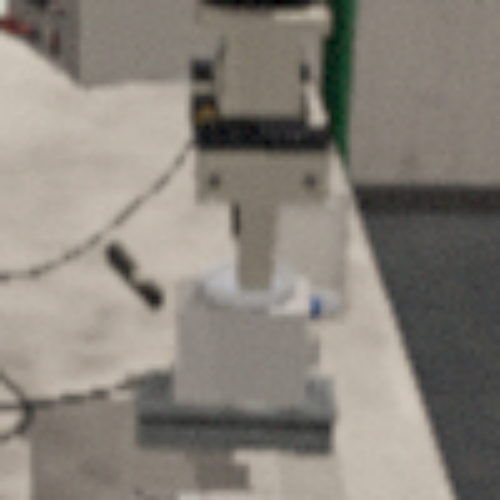

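The finger lines up with the dish, which sits at about (0.5255,-0.174). Lowering and gripping it just above the carton top.

Emit:
jog_arm:
  targets:
    - {"dx": 1, "dy": 0, "dz": 8, "rx": 0, "ry": 0, "rz": 0, "gripper": 0}
    - {"dx": 1, "dy": 0, "dz": 15, "rx": 0, "ry": 0, "rz": 0, "gripper": 0}
    - {"dx": 1, "dy": 0, "dz": 19, "rx": 0, "ry": 0, "rz": 0, "gripper": 0}
    - {"dx": 1, "dy": 0, "dz": 19, "rx": 0, "ry": 0, "rz": 0, "gripper": 0}
    - {"dx": 1, "dy": 0, "dz": 19, "rx": 0, "ry": 0, "rz": 0, "gripper": 0.15}
    - {"dx": 1, "dy": 0, "dz": 19, "rx": 0, "ry": 0, "rz": 0, "gripper": 0.25}
    - {"dx": 1, "dy": 0, "dz": 19, "rx": 0, "ry": 0, "rz": 0, "gripper": 0.35}
    - {"dx": 1, "dy": 0, "dz": 19, "rx": 0, "ry": 0, "rz": 0, "gripper": 0.45}
  force: 10

```text
t: 11.73
eef_pos: [0.5259, -0.1754, 0.1279]
ee_rot: [3.142, -0.001, 0.0]
force: [-0.2, -0.9, -0.2]
width: 0.0663
gripper_force: 0.0
```

Emit:
jog_arm:
  targets:
    - {"dx": 0, "dy": 0, "dz": 0, "rx": 0, "ry": 0, "rz": 0, "gripper": 0.5}
    - {"dx": 0, "dy": 0, "dz": 0, "rx": 0, "ry": 0, "rz": 0, "gripper": 0.5}
    - {"dx": 0, "dy": 0, "dz": 0, "rx": 0, "ry": 0, "rz": 0, "gripper": 0.5}
    - {"dx": 0, "dy": 0, "dz": 0, "rx": 0, "ry": 0, "rz": 0, "gripper": 0.5}
    - {"dx": 0, "dy": 0, "dz": 0, "rx": 0, "ry": 0, "rz": 0, "gripper": 0.5}
    - {"dx": 0, "dy": 0, "dz": 0, "rx": 0, "ry": 0, "rz": 0, "gripper": 0.5}
    - {"dx": 0, "dy": 0, "dz": 0, "rx": 0, "ry": 0, "rz": 0, "gripper": 0.5}
    - {"dx": 0, "dy": 0, "dz": 0, "rx": 0, "ry": 0, "rz": 0, "gripper": 0.5}

```text
t: 12.4
eef_pos: [0.5258, -0.1754, 0.1278]
ee_rot: [3.141, -0.0, 0.0]
force: [-0.9, 0.4, 4.5]
width: 0.0628
gripper_force: 10.0
```

Emit:
jog_arm:
  targets:
    - {"dx": 0, "dy": 0, "dz": -3, "rx": 0, "ry": 0, "rz": 0, "gripper": 0.5}
    - {"dx": 0, "dy": 0, "dz": -8, "rx": 0, "ry": 0, "rz": 0, "gripper": 0.5}
    - {"dx": 0, "dy": 0, "dz": -15, "rx": 0, "ry": 0, "rz": 0, "gripper": 0.5}
    - {"dx": 0, "dy": 0, "dz": -24, "rx": 0, "ry": 0, "rz": 0, "gripper": 0.5}
    - {"dx": 0, "dy": -10, "dz": -34, "rx": 0, "ry": 0, "rz": 0, "gripper": 0.5}
    - {"dx": 0, "dy": -30, "dz": -40, "rx": 0, "ry": 0, "rz": 0, "gripper": 0.5}
    - {"dx": 0, "dy": -55, "dz": -40, "rx": 0, "ry": 0, "rz": 0, "gripper": 0.5}
    - {"dx": 0, "dy": -85, "dz": -40, "rx": 0, "ry": 0, "rz": 0, "gripper": 0.5}

```text
t: 13.07
eef_pos: [0.5259, -0.0897, 0.169]
ee_rot: [-3.141, -0.002, -0.001]
force: [0.6, 0.1, -0.6]
width: 0.0622
gripper_force: 10.0
```

Emit:
jog_arm:
  targets:
    - {"dx": 0, "dy": -30, "dz": 0, "rx": 0, "ry": 0, "rz": 0, "gripper": 0.5}
    - {"dx": 0, "dy": -60, "dz": 0, "rx": 0, "ry": 0, "rz": 0, "gripper": 0.5}
    - {"dx": 0, "dy": -90, "dz": 0, "rx": 0, "ry": 0, "rz": 0, "gripper": 0.5}
    - {"dx": 0, "dy": -120, "dz": 0, "rx": 0, "ry": 0, "rz": 0, "gripper": 0.5}
    - {"dx": 0, "dy": -150, "dz": 0, "rx": 0, "ry": 0, "rz": 0, "gripper": 0.5}
    - {"dx": 0, "dy": -180, "dz": 0, "rx": 0, "ry": 0, "rz": 0, "gripper": 0.5}
    - {"dx": 0, "dy": -200, "dz": 0, "rx": 0, "ry": 0, "rz": 0, "gripper": 0.5}
    - {"dx": 0, "dy": -212, "dz": 0, "rx": 0, "ry": 0, "rz": 0, "gripper": 0.5}

```text
t: 13.73
eef_pos: [0.5257, 0.1244, 0.1687]
ee_rot: [-3.141, -0.001, 0.002]
force: [0.1, -1.2, -0.5]
width: 0.0621
gripper_force: 10.0
```

Run:
```python
from h import *
plan(.5254,.122,.033,0)
f=grab('side'); cv2.imwrite('pics/j.png',cv2.resize(f['frame'][90:290,200:360,::-1],None,fx=3.5,fy=3,interpolation=2))
f=np.load('side0.npy',allow_pickle=True).item(); g=cv2.cvtColor(f['frame'],cv2.COLOR_RGB2GRAY)
for nm,c,R,S in(('dish',(283,225),9,15),('carton',(275,263),15,27),('case',(281,198),8,30)):
    x,y=c; m=np.zeros_like(g); m[y-R:y+R,x-S:x+S]=(g[y-R:y+R,x-S:x+S]<80)
    n,l,s,ce=cv2.connectedComponentsWithStats(m); k=l[y,x]; print(nm,s[k],onplane(f,[ce[k]],.005))
```

```text
t13.73 pos [0.5257 0.1244 0.1687] rot [-3.141e+00 -1.000e-03  2.000e-03] q [ 0.6   0.21 -0.4   0.   -0.97  0.98] F [ 0.1 -1.2 -0.5] w0.0621 gf10.0 
 d [ -0.5   2.5 135.7] r [-0.001 -0.001  0.002]
dish [272 217  23  12 204] [[0.52423324 0.12269969 0.005     ]]
carton [256 254  39  16 600] [[0.5526898  0.28674678 0.005     ]]
case [258 191  43  11 345] [[ 0.52571081 -0.02398531  0.005     ]]
```

View pics/j.png

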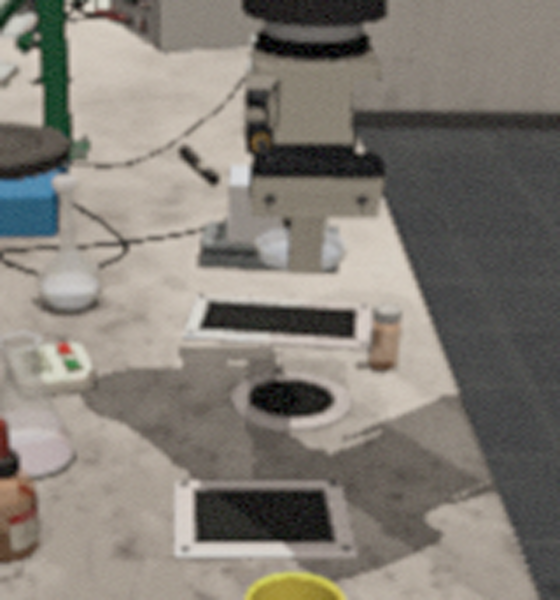

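The dish is held level above its pad, at (0.525,0.1225). Lowering.

Emit:
jog_arm:
  targets:
    - {"dx": 0, "dy": -1, "dz": 15, "rx": 0, "ry": 0, "rz": 0, "gripper": 0.5}
    - {"dx": 0, "dy": -1, "dz": 40, "rx": 0, "ry": 0, "rz": 0, "gripper": 0.5}
    - {"dx": 0, "dy": -1, "dz": 65, "rx": 0, "ry": 0, "rz": 0, "gripper": 0.5}
    - {"dx": 0, "dy": -1, "dz": 90, "rx": 0, "ry": 0, "rz": 0, "gripper": 0.5}
    - {"dx": 0, "dy": -1, "dz": 110, "rx": 0, "ry": 0, "rz": 0, "gripper": 0.5}
    - {"dx": 0, "dy": -1, "dz": 124, "rx": 0, "ry": 0, "rz": 0, "gripper": 0.5}
    - {"dx": 0, "dy": -1, "dz": 130, "rx": 0, "ry": 0, "rz": 0, "gripper": 0.5}
    - {"dx": 0, "dy": -1, "dz": 131, "rx": 0, "ry": 0, "rz": 0, "gripper": 0.5}

```text
t: 14.45
eef_pos: [0.5251, 0.1221, 0.0358]
ee_rot: [3.14, 0.002, -0.0]
force: [0.0, 0.0, -0.3]
width: 0.0624
gripper_force: 10.0
```

Emit:
jog_arm:
  targets:
    - {"dx": 0, "dy": 0, "dz": 0, "rx": 0, "ry": 0, "rz": 0, "gripper": 0.5}
    - {"dx": 0, "dy": 0, "dz": 1, "rx": 0, "ry": 0, "rz": 0, "gripper": 0.5}
    - {"dx": 0, "dy": 0, "dz": 1, "rx": 0, "ry": 0, "rz": 0, "gripper": 0.5}
    - {"dx": 0, "dy": 0, "dz": 2, "rx": 0, "ry": 0, "rz": 0, "gripper": 0.5}
    - {"dx": 0, "dy": 0, "dz": 2, "rx": 0, "ry": 0, "rz": 0, "gripper": 0.5}
    - {"dx": 0, "dy": 0, "dz": 3, "rx": 0, "ry": 0, "rz": 0, "gripper": 0.5}
    - {"dx": 0, "dy": 0, "dz": 3, "rx": 0, "ry": 0, "rz": 0, "gripper": 0.5}
    - {"dx": 0, "dy": 0, "dz": 3, "rx": 0, "ry": 0, "rz": 0, "gripper": 0.5}

```text
t: 15.12
eef_pos: [0.5256, 0.1226, 0.0336]
ee_rot: [-3.142, -0.0, 0.0]
force: [0.8, -0.0, -0.0]
width: 0.0621
gripper_force: 10.0
```

Emit:
jog_arm:
  targets:
    - {"dx": 0, "dy": 0, "dz": 1, "rx": 0, "ry": 0, "rz": 0, "gripper": 0.5}
    - {"dx": 0, "dy": 0, "dz": 1, "rx": 0, "ry": 0, "rz": 0, "gripper": 0.5}
    - {"dx": 0, "dy": 0, "dz": 1.5, "rx": 0, "ry": 0, "rz": 0, "gripper": 0.5}
    - {"dx": 0, "dy": 0, "dz": 1.5, "rx": 0, "ry": 0, "rz": 0, "gripper": 0.5}
    - {"dx": 0, "dy": 0, "dz": 1.5, "rx": 0, "ry": 0, "rz": 0, "gripper": 0.28}
    - {"dx": 0, "dy": 0, "dz": 1.5, "rx": 0, "ry": 0, "rz": 0, "gripper": 0.2}
    - {"dx": 0, "dy": 0, "dz": 1.5, "rx": 0, "ry": 0, "rz": 0, "gripper": 0.0}
    - {"dx": 0, "dy": 0, "dz": 1.5, "rx": 0, "ry": 0, "rz": 0, "gripper": 0}

```text
t: 15.78
eef_pos: [0.5255, 0.1226, 0.0319]
ee_rot: [3.141, 0.0, 0.0]
force: [-1.3, 0.1, 0.9]
width: 0.0777
gripper_force: 0.0
```

Emit:
jog_arm:
  targets:
    - {"dx": 0, "dy": 0, "dz": 0, "rx": 0, "ry": 0, "rz": 0, "gripper": 0}
    - {"dx": 0, "dy": 0, "dz": 0, "rx": 0, "ry": 0, "rz": 0, "gripper": 0}
    - {"dx": 0, "dy": 0, "dz": -10, "rx": 0, "ry": 0, "rz": 0, "gripper": 0}
    - {"dx": 0, "dy": 0, "dz": -35, "rx": 0, "ry": 0, "rz": 0, "gripper": 0}
    - {"dx": 0, "dy": 0, "dz": -70, "rx": 0, "ry": 0, "rz": 0, "gripper": 0}
    - {"dx": 0, "dy": 10, "dz": -105, "rx": 0, "ry": 0, "rz": 0, "gripper": 0}
    - {"dx": 0, "dy": 35, "dz": -120, "rx": 0, "ry": 0, "rz": 0, "gripper": 0}
    - {"dx": 0, "dy": 72, "dz": -120, "rx": 0, "ry": 0, "rz": 0, "gripper": 0}

```text
t: 16.45
eef_pos: [0.5285, 0.0523, 0.1575]
ee_rot: [-3.139, -0.008, 0.004]
force: [1.0, -0.2, -0.2]
width: 0.0878
gripper_force: 0.0
```

Emit:
jog_arm:
  targets:
    - {"dx": 0, "dy": 37, "dz": 0, "rx": 0, "ry": 0, "rz": 0, "gripper": 0}
    - {"dx": 0, "dy": 74, "dz": 0, "rx": 0, "ry": 0, "rz": 0.02, "gripper": 0}
    - {"dx": 0, "dy": 111, "dz": 0, "rx": 0, "ry": 0, "rz": 0.05, "gripper": 0}
    - {"dx": 0, "dy": 148, "dz": 0, "rx": 0, "ry": 0, "rz": 0.05, "gripper": 0}
    - {"dx": 0, "dy": 185, "dz": 0, "rx": 0, "ry": 0, "rz": 0.05, "gripper": 0}
    - {"dx": 0, "dy": 210, "dz": 0, "rx": 0, "ry": 0, "rz": 0.05, "gripper": 0}
    - {"dx": 0, "dy": 224, "dz": 0, "rx": 0, "ry": 0, "rz": 0.05, "gripper": 0}
    - {"dx": 0, "dy": 227, "dz": 0, "rx": 0, "ry": 0, "rz": 0.05, "gripper": 0}

```text
t: 17.12
eef_pos: [0.5253, -0.1787, 0.1526]
ee_rot: [3.141, -0.0, -0.053]
force: [0.2, -0.1, 0.3]
width: 0.0881
gripper_force: 0.0
```

Run:
```python
from h import *
plan(.526,-.177,.078,-.05)
f=grab('side'); cv2.imwrite('pics/k.png',cv2.resize(f['frame'][90:290,200:360,::-1],None,fx=3.5,fy=3,interpolation=2))
P=np.stack(np.meshgrid(np.arange(230,335),np.arange(120,250)),-1).reshape(-1,2); q=depthpts(f,P)
for a,b,y0,y1 in((.092,.106,-.24,-.12),(.012,.022,.08,.17)):
    s=(q[:,2]>a)&(q[:,2]<b)&(q[:,1]>y0)&(q[:,1]<y1)&(abs(q[:,0]-.525)<.06); r=q[s]; print(s.sum(),r.min(0),r.max(0),cv2.minAreaRect((r[:,:2]*1000).astype(np.float32)))
```

```text
t17.12 pos [ 0.5253 -0.1787  0.1526] rot [ 3.141 -0.    -0.053] q [ 0.03  0.25 -0.39  0.   -0.94  1.49] F [ 0.2 -0.1  0.3] w0.0881 gf0.0 
 d [ 0.6 -1.8 74.6] r [ 0.    -0.    -0.003]
251 [ 0.48371221 -0.204689    0.09207674] [ 0.56939085 -0.1410257   0.10483233] ((526.4317626953125, -173.25051879882812), (63.50642013549805, 85.07218933105469), 89.04876708984375)
299 [0.49294276 0.09487743 0.01202991] [0.55587558 0.15740068 0.02198861] ((524.5179443359375, 126.11543273925781), (62.429588317871094, 62.625492095947266), 87.25470733642578)
```

View pics/k.png

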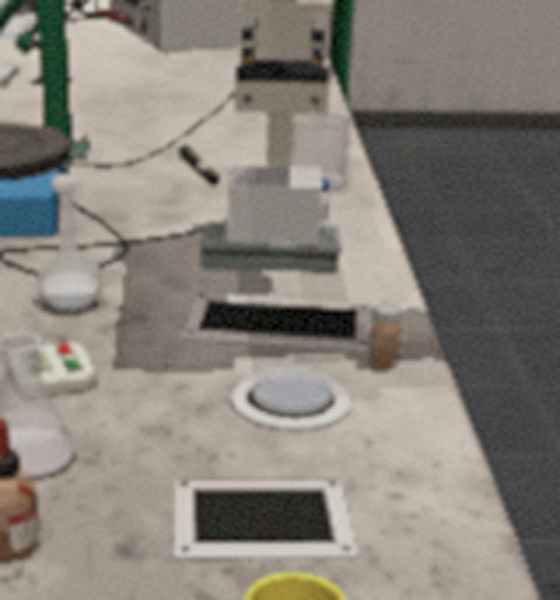

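The dish stands centred on its pad. Now the carton.

Emit:
jog_arm:
  targets:
    - {"dx": 0, "dy": 0, "dz": 8, "rx": 0, "ry": 0, "rz": 0, "gripper": 0}
    - {"dx": 0, "dy": 0, "dz": 25, "rx": 0, "ry": 0, "rz": 0, "gripper": 0}
    - {"dx": 0, "dy": 0, "dz": 45, "rx": 0, "ry": 0, "rz": 0, "gripper": 0}
    - {"dx": 0, "dy": 0, "dz": 62, "rx": 0, "ry": 0, "rz": 0, "gripper": 0}
    - {"dx": 0, "dy": 0, "dz": 74, "rx": 0, "ry": 0, "rz": 0, "gripper": 0}
    - {"dx": 0, "dy": 0, "dz": 74, "rx": 0, "ry": 0, "rz": 0, "gripper": 0}
    - {"dx": 0, "dy": 0, "dz": 74, "rx": 0, "ry": 0, "rz": 0, "gripper": 0.2}
    - {"dx": 0, "dy": 0, "dz": 74, "rx": 0, "ry": 0, "rz": 0, "gripper": 0.3}
  force: 20

```text
t: 17.83
eef_pos: [0.5263, -0.1757, 0.0787]
ee_rot: [3.141, -0.001, -0.049]
force: [0.4, 0.3, -0.1]
width: 0.0792
gripper_force: 0.0
```

Emit:
jog_arm:
  targets:
    - {"dx": 0, "dy": 0, "dz": 0, "rx": 0, "ry": 0, "rz": 0, "gripper": 0.4}
    - {"dx": 0, "dy": 0, "dz": 0, "rx": 0, "ry": 0, "rz": 0, "gripper": 0.5}
    - {"dx": 0, "dy": 0, "dz": 0, "rx": 0, "ry": 0, "rz": 0, "gripper": 0.5}
    - {"dx": 0, "dy": 0, "dz": 0, "rx": 0, "ry": 0, "rz": 0, "gripper": 0.5}
    - {"dx": 0, "dy": 0, "dz": 0, "rx": 0, "ry": 0, "rz": 0, "gripper": 0.5}
    - {"dx": 0, "dy": 0, "dz": 0, "rx": 0, "ry": 0, "rz": 0, "gripper": 0.5}
    - {"dx": 0, "dy": 0, "dz": 0, "rx": 0, "ry": 0, "rz": 0, "gripper": 0.5}
    - {"dx": 0, "dy": 0, "dz": 0, "rx": 0, "ry": 0, "rz": 0, "gripper": 0.5}

```text
t: 18.5
eef_pos: [0.5262, -0.1763, 0.0789]
ee_rot: [-3.142, -0.001, -0.05]
force: [-1.0, 1.6, 5.7]
width: 0.062
gripper_force: 20.0
```

Emit:
jog_arm:
  targets:
    - {"dx": 0, "dy": 0, "dz": -4, "rx": 0, "ry": 0, "rz": 0, "gripper": 0.5}
    - {"dx": 0, "dy": 0, "dz": -12, "rx": 0, "ry": 0, "rz": 0, "gripper": 0.5}
    - {"dx": 0, "dy": 0, "dz": -25, "rx": 0, "ry": 0, "rz": 0, "gripper": 0.5}
    - {"dx": 0, "dy": 0, "dz": -40, "rx": 0, "ry": 0, "rz": 0, "gripper": 0.5}
    - {"dx": 0, "dy": -12, "dz": -55, "rx": 0, "ry": 0, "rz": 0, "gripper": 0.5}
    - {"dx": 0, "dy": -32, "dz": -66, "rx": 0, "ry": 0, "rz": 0, "gripper": 0.5}
    - {"dx": 0, "dy": -60, "dz": -70, "rx": 0, "ry": 0, "rz": 0, "gripper": 0.5}
    - {"dx": 1, "dy": -92, "dz": -70, "rx": 0, "ry": 0, "rz": 0, "gripper": 0.5}

```text
t: 19.17
eef_pos: [0.5316, -0.0844, 0.1499]
ee_rot: [-3.141, -0.002, -0.052]
force: [0.8, -0.6, -0.9]
width: 0.0622
gripper_force: 20.0
```

Emit:
jog_arm:
  targets:
    - {"dx": 0, "dy": -33, "dz": 0, "rx": 0, "ry": 0, "rz": -0.01, "gripper": 0.5}
    - {"dx": 0, "dy": -66, "dz": 0, "rx": 0, "ry": 0, "rz": -0.02, "gripper": 0.5}
    - {"dx": 1, "dy": -100, "dz": 0, "rx": 0, "ry": 0, "rz": -0.03, "gripper": 0.5}
    - {"dx": 1, "dy": -134, "dz": 0, "rx": 0, "ry": 0, "rz": -0.04, "gripper": 0.5}
    - {"dx": 2, "dy": -168, "dz": 0, "rx": 0, "ry": 0, "rz": -0.05, "gripper": 0.5}
    - {"dx": 2, "dy": -202, "dz": 0, "rx": 0, "ry": 0, "rz": -0.06, "gripper": 0.5}
    - {"dx": 3, "dy": -236, "dz": 0, "rx": 0, "ry": 0, "rz": -0.06, "gripper": 0.5}
    - {"dx": 3, "dy": -270, "dz": 0, "rx": 0, "ry": 0, "rz": -0.06, "gripper": 0.5}

```text
t: 19.83
eef_pos: [0.5475, 0.1866, 0.1487]
ee_rot: [-3.141, -0.0, 0.01]
force: [0.5, -0.1, -2.0]
width: 0.0616
gripper_force: 20.0
```

Run:
```python
from h import *
plan(.5535,.2855,.052,.01)
```

```text
t19.83 pos [0.5475 0.1866 0.1487] rot [-3.141 -0.     0.01 ] q [ 0.67  0.29 -0.34  0.   -0.95  0.91] F [ 0.5 -0.1 -2. ] w0.0616 gf20.0 
 d [  7.  -98.9  96.7] r [-0. -0.  0.]
```

Emit:
jog_arm:
  targets:
    - {"dx": 2, "dy": -30, "dz": 0, "rx": 0, "ry": 0, "rz": 0, "gripper": 0.5}
    - {"dx": 4, "dy": -60, "dz": 0, "rx": 0, "ry": 0, "rz": 0, "gripper": 0.5}
    - {"dx": 6, "dy": -85, "dz": 10, "rx": 0, "ry": 0, "rz": 0, "gripper": 0.5}
    - {"dx": 7, "dy": -100, "dz": 25, "rx": 0, "ry": 0, "rz": 0, "gripper": 0.5}
    - {"dx": 7, "dy": -100, "dz": 45, "rx": 0, "ry": 0, "rz": 0, "gripper": 0.5}
    - {"dx": 7, "dy": -100, "dz": 65, "rx": 0, "ry": 0, "rz": 0, "gripper": 0.5}
    - {"dx": 7, "dy": -100, "dz": 80, "rx": 0, "ry": 0, "rz": 0, "gripper": 0.5}
    - {"dx": 7, "dy": -100, "dz": 86, "rx": 0, "ry": 0, "rz": 0, "gripper": 0.5}

```text
t: 20.5
eef_pos: [0.5524, 0.2842, 0.0599]
ee_rot: [3.139, 0.003, 0.01]
force: [-0.7, -0.2, -1.1]
width: 0.0616
gripper_force: 20.0
```

Emit:
jog_arm:
  targets:
    - {"dx": 0, "dy": 0, "dz": 2, "rx": 0, "ry": 0, "rz": 0, "gripper": 0.5}
    - {"dx": 0, "dy": 0, "dz": 4, "rx": 0, "ry": 0, "rz": 0, "gripper": 0.5}
    - {"dx": 0, "dy": 0, "dz": 6, "rx": 0, "ry": 0, "rz": 0, "gripper": 0.5}
    - {"dx": 0, "dy": 0, "dz": 7, "rx": 0, "ry": 0, "rz": 0, "gripper": 0.5}
    - {"dx": 0, "dy": 0, "dz": 7, "rx": 0, "ry": 0, "rz": 0, "gripper": 0.5}
    - {"dx": 0, "dy": 0, "dz": 8, "rx": 0, "ry": 0, "rz": 0, "gripper": 0.5}
    - {"dx": 0, "dy": 0, "dz": 8, "rx": 0, "ry": 0, "rz": 0, "gripper": 0.5}
    - {"dx": 0, "dy": 0, "dz": 8, "rx": 0, "ry": 0, "rz": 0, "gripper": 0.5}

```text
t: 21.17
eef_pos: [0.5537, 0.285, 0.0543]
ee_rot: [-3.141, -0.0, 0.01]
force: [0.3, 0.1, -1.0]
width: 0.0618
gripper_force: 20.0
```

Run:
```python
from h import *
plan(.5535,.2855,.052,.01)
f=grab('side'); cv2.imwrite('pics/l.png',cv2.resize(f['frame'][150:330,190:370,::-1],None,fx=3,fy=3,interpolation=2))
```

```text
t21.17 pos [0.5537 0.285  0.0543] rot [-3.141 -0.     0.01 ] q [ 0.79  0.46 -0.33  0.   -0.78  0.79] F [ 0.3  0.1 -1. ] w0.0618 gf20.0 
 d [-0.2 -0.5  2.3] r [-0. -0.  0.]
```

View pics/l.png

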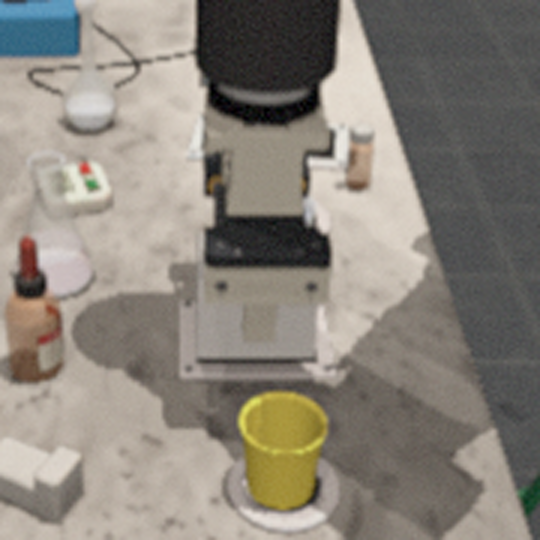

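The carton sits just above its field and square to it. Setting it down.

Emit:
jog_arm:
  targets:
    - {"dx": 0, "dy": 0, "dz": 1, "rx": 0, "ry": 0, "rz": 0, "gripper": 0.5}
    - {"dx": 0, "dy": 0, "dz": 2, "rx": 0, "ry": 0, "rz": 0, "gripper": 0.5}
    - {"dx": 0, "dy": 0, "dz": 2.5, "rx": 0, "ry": 0, "rz": 0, "gripper": 0.5}
    - {"dx": 0, "dy": 0, "dz": 2.5, "rx": 0, "ry": 0, "rz": 0, "gripper": 0.5}
    - {"dx": 0, "dy": 0, "dz": 2.5, "rx": 0, "ry": 0, "rz": 0, "gripper": 0.28}
    - {"dx": 0, "dy": 0, "dz": 2.5, "rx": 0, "ry": 0, "rz": 0, "gripper": 0.2}
    - {"dx": 0, "dy": 0, "dz": 2.5, "rx": 0, "ry": 0, "rz": 0, "gripper": 0.0}
    - {"dx": 0, "dy": 0, "dz": 2.5, "rx": 0, "ry": 0, "rz": 0, "gripper": 0}

```text
t: 21.88
eef_pos: [0.5537, 0.2851, 0.0515]
ee_rot: [-3.142, -0.0, 0.01]
force: [0.8, 0.3, -0.3]
width: 0.0778
gripper_force: 0.0
```

Emit:
jog_arm:
  targets:
    - {"dx": 0, "dy": 0, "dz": 0, "rx": 0, "ry": 0, "rz": 0, "gripper": 0}
    - {"dx": 0, "dy": 0, "dz": 0, "rx": 0, "ry": 0, "rz": 0, "gripper": 0}
    - {"dx": 0, "dy": 0, "dz": -10, "rx": 0, "ry": 0, "rz": 0, "gripper": 0}
    - {"dx": 0, "dy": 0, "dz": -35, "rx": 0, "ry": 0, "rz": 0, "gripper": 0}
    - {"dx": 0, "dy": 0, "dz": -70, "rx": 0, "ry": 0, "rz": 0, "gripper": 0}
    - {"dx": 0, "dy": 10, "dz": -105, "rx": 0, "ry": 0, "rz": 0, "gripper": 0}
    - {"dx": -2, "dy": 35, "dz": -110, "rx": 0, "ry": 0, "rz": 0, "gripper": 0}
    - {"dx": -4, "dy": 72, "dz": -110, "rx": 0, "ry": 0, "rz": 0, "gripper": 0}

```text
t: 22.55
eef_pos: [0.5523, 0.2152, 0.1658]
ee_rot: [-3.138, -0.006, 0.013]
force: [-0.2, -1.0, -0.1]
width: 0.0876
gripper_force: 0.0
```

Emit:
jog_arm:
  targets:
    - {"dx": -2, "dy": 38, "dz": 0, "rx": 0, "ry": 0, "rz": 0.01, "gripper": 0}
    - {"dx": -4, "dy": 76, "dz": 0, "rx": 0, "ry": 0, "rz": 0.03, "gripper": 0}
    - {"dx": -6, "dy": 114, "dz": 0, "rx": 0, "ry": 0, "rz": 0.05, "gripper": 0}
    - {"dx": -8, "dy": 152, "dz": 0, "rx": 0, "ry": 0, "rz": 0.07, "gripper": 0}
    - {"dx": -10, "dy": 190, "dz": 0, "rx": 0, "ry": 0, "rz": 0.08, "gripper": 0}
    - {"dx": -12, "dy": 228, "dz": 0, "rx": 0, "ry": 0, "rz": 0.08, "gripper": 0}
    - {"dx": -14, "dy": 266, "dz": 0, "rx": 0, "ry": 0, "rz": 0.08, "gripper": 0}
    - {"dx": -16, "dy": 304, "dz": 0, "rx": 0, "ry": 0, "rz": 0.08, "gripper": 0}

```text
t: 23.22
eef_pos: [0.5372, -0.0929, 0.1627]
ee_rot: [-3.141, -0.001, -0.069]
force: [0.7, 0.2, -0.3]
width: 0.0878
gripper_force: 0.0
```

Run:
```python
from h import *
plan(.528,-.177,.15,-.075)
f=grab('side')
P=np.stack(np.meshgrid(np.arange(220,345),np.arange(120,300)),-1).reshape(-1,2); q=depthpts(f,P)
def edge(r): 
    rc=cv2.minAreaRect((r[:,:2]*1000).astype(np.float32)); print(len(r),rc)
s=(q[:,2]>.025)&(q[:,2]<.04)&(q[:,1]>-.26)&(q[:,1]<-.1)&(abs(q[:,0]-.525)<.08); edge(q[s])
s=(q[:,2]>.066)&(q[:,2]<.08)&(q[:,1]>.22)&(q[:,1]<.35)&(abs(q[:,0]-.55)<.06); edge(q[s])
```

```text
t23.22 pos [ 0.5372 -0.0929  0.1627] rot [-3.141e+00 -1.000e-03 -6.900e-02] q [ 0.19  0.22 -0.39  0.   -0.96  1.31] F [ 0.7  0.2 -0.3] w0.0878 gf0.0 
 d [-3.4 84.5 12.7] r [-0.    -0.001  0.006]
412 ((526.7959594726562, -200.10549926757812), (122.03691864013672, 133.56301879882812), 88.73916625976562)
776 ((552.419189453125, 287.6111145019531), (83.34979248046875, 63.1346435546875), 0.7222744226455688)
```

The carton is in place: its top measures (0.5524,0.2876) at 0.7°. Now the case.

Emit:
jog_arm:
  targets:
    - {"dx": -1, "dy": 30, "dz": 0, "rx": 0, "ry": 0, "rz": 0.006, "gripper": 0}
    - {"dx": -3, "dy": 60, "dz": 0, "rx": 0, "ry": 0, "rz": 0.006, "gripper": 0}
    - {"dx": -4, "dy": 80, "dz": 5, "rx": 0, "ry": 0, "rz": 0.006, "gripper": 0}
    - {"dx": -4, "dy": 86, "dz": 20, "rx": 0, "ry": 0, "rz": 0.006, "gripper": 0}
    - {"dx": -4, "dy": 86, "dz": 45, "rx": 0, "ry": 0, "rz": 0.006, "gripper": 0}
    - {"dx": -4, "dy": 86, "dz": 70, "rx": 0, "ry": 0, "rz": 0.006, "gripper": 0}
    - {"dx": -4, "dy": 86, "dz": 90, "rx": 0, "ry": 0, "rz": 0.006, "gripper": 0}
    - {"dx": -4, "dy": 86, "dz": 95, "rx": 0, "ry": 0, "rz": 0.006, "gripper": 0}

```text
t: 23.93
eef_pos: [0.5256, -0.1767, 0.0642]
ee_rot: [-3.142, 0.004, -0.077]
force: [-0.8, -0.9, 0.7]
width: 0.0877
gripper_force: 0.0
```

Run:
```python
from h import *
plan(.528,-.177,.030,-.075)
f=grab('side'); cv2.imwrite('pics/m.png',cv2.resize(f['frame'][90:240,210:360,::-1],None,fx=4,fy=4,interpolation=2))
P=np.stack(np.meshgrid(np.arange(240,330),np.arange(130,190)),-1).reshape(-1,2); q=depthpts(f,P)
s=(q[:,2]>.026)&(q[:,2]<.038)&(q[:,1]>-.215)&(q[:,1]<-.13)&(abs(q[:,0]-.525)<.08); r=q[s]; print(len(r),r.min(0),r.max(0),cv2.minAreaRect((r[:,:2]*1000).astype(np.float32)))
```

```text
t23.93 pos [ 0.5256 -0.1767  0.0642] rot [-3.142  0.004 -0.077] q [ 0.03  0.36 -0.48 -0.   -0.74  1.47] F [-0.8 -0.9  0.7] w0.0877 gf0.0 
 d [ 2.5  0.1 34.2] r [-0.     0.004 -0.002]
328 [ 0.45993863 -0.21098586  0.02605579] [ 0.59420104 -0.13910927  0.0374236 ] ((527.4907836914062, -172.61460876464844), (67.69428253173828, 133.61302185058594), 85.74394989013672)
```

View pics/m.png

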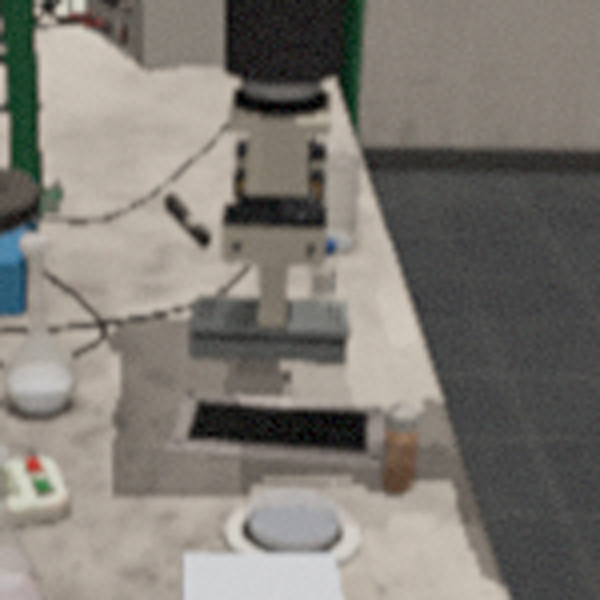

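The case has not moved and is straddled by the jaws; both views agree on (0.5275,-0.176) at -4.3°. Descending and gripping.

Emit:
jog_arm:
  targets:
    - {"dx": 1, "dy": -1, "dz": 8, "rx": 0, "ry": 0, "rz": 0, "gripper": 0}
    - {"dx": 1, "dy": -1, "dz": 18, "rx": 0, "ry": 0, "rz": 0, "gripper": 0}
    - {"dx": 1, "dy": -1, "dz": 28, "rx": 0, "ry": 0, "rz": 0, "gripper": 0}
    - {"dx": 1, "dy": -1, "dz": 35, "rx": 0, "ry": 0, "rz": 0, "gripper": 0}
    - {"dx": 1, "dy": -1, "dz": 35, "rx": 0, "ry": 0, "rz": 0, "gripper": 0}
    - {"dx": 1, "dy": -1, "dz": 35, "rx": 0, "ry": 0, "rz": 0, "gripper": 0.15}
    - {"dx": 1, "dy": -1, "dz": 35, "rx": 0, "ry": 0, "rz": 0, "gripper": 0.25}
    - {"dx": 1, "dy": -1, "dz": 35, "rx": 0, "ry": 0, "rz": 0, "gripper": 0.35}
  force: 30

```text
t: 24.65
eef_pos: [0.5289, -0.1758, 0.032]
ee_rot: [3.142, -0.001, -0.076]
force: [-0.5, 0.4, -0.1]
width: 0.073
gripper_force: 0.0
```

Emit:
jog_arm:
  targets:
    - {"dx": 0, "dy": 0, "dz": 0, "rx": 0, "ry": 0, "rz": 0, "gripper": 0.5}
    - {"dx": 0, "dy": 0, "dz": 0, "rx": 0, "ry": 0, "rz": 0, "gripper": 0.5}
    - {"dx": 0, "dy": 0, "dz": 0, "rx": 0, "ry": 0, "rz": 0, "gripper": 0.5}
    - {"dx": 0, "dy": 0, "dz": 0, "rx": 0, "ry": 0, "rz": 0, "gripper": 0.5}
    - {"dx": 0, "dy": 0, "dz": 0, "rx": 0, "ry": 0, "rz": 0, "gripper": 0.5}
    - {"dx": 0, "dy": 0, "dz": 0, "rx": 0, "ry": 0, "rz": 0, "gripper": 0.5}
    - {"dx": 0, "dy": 0, "dz": 0, "rx": 0, "ry": 0, "rz": 0, "gripper": 0.5}
    - {"dx": 0, "dy": 0, "dz": 0, "rx": 0, "ry": 0, "rz": 0, "gripper": 0.5}

```text
t: 25.32
eef_pos: [0.5289, -0.1758, 0.032]
ee_rot: [3.141, -0.001, -0.076]
force: [-0.7, -0.1, 5.8]
width: 0.064
gripper_force: 30.0
```

Emit:
jog_arm:
  targets:
    - {"dx": 0, "dy": 0, "dz": -3, "rx": 0, "ry": 0, "rz": 0, "gripper": 0.5}
    - {"dx": 0, "dy": 0, "dz": -10, "rx": 0, "ry": 0, "rz": 0, "gripper": 0.5}
    - {"dx": 0, "dy": 0, "dz": -20, "rx": 0, "ry": 0, "rz": 0, "gripper": 0.5}
    - {"dx": 0, "dy": 0, "dz": -30, "rx": 0, "ry": 0, "rz": 0, "gripper": 0.5}
    - {"dx": 0, "dy": 0, "dz": -40, "rx": 0, "ry": 0, "rz": 0, "gripper": 0.5}
    - {"dx": 0, "dy": 0, "dz": -50, "rx": 0, "ry": 0, "rz": 0, "gripper": 0.5}
    - {"dx": 0, "dy": 0, "dz": -50, "rx": 0, "ry": 0, "rz": 0, "gripper": 0.5}
    - {"dx": 0, "dy": 0, "dz": -50, "rx": 0, "ry": 0, "rz": 0, "gripper": 0.5}

```text
t: 25.98
eef_pos: [0.5291, -0.1757, 0.0826]
ee_rot: [-3.141, -0.002, -0.076]
force: [-0.2, 0.4, -2.6]
width: 0.0641
gripper_force: 30.0
```

Run:
```python
from h import *
plan(.527,-.0247,.08,-.125)
```

```text
t25.98 pos [ 0.5291 -0.1757  0.0826] rot [-3.141e+00 -2.000e-03 -7.600e-02] q [ 0.03  0.33 -0.46 -0.   -0.78  1.46] F [-0.2  0.4 -2.6] w0.0641 gf30.0 
 d [ -13.6 -150.4    2.6] r [-0.    -0.002  0.049]
```

Emit:
jog_arm:
  targets:
    - {"dx": -1, "dy": -12, "dz": 0, "rx": 0, "ry": 0, "rz": 0.01, "gripper": 0.5}
    - {"dx": -3, "dy": -35, "dz": 0, "rx": 0, "ry": 0, "rz": 0.02, "gripper": 0.5}
    - {"dx": -5, "dy": -60, "dz": 0, "rx": 0, "ry": 0, "rz": 0.03, "gripper": 0.5}
    - {"dx": -7, "dy": -85, "dz": 0, "rx": 0, "ry": 0, "rz": 0.04, "gripper": 0.5}
    - {"dx": -9, "dy": -110, "dz": 0, "rx": 0, "ry": 0, "rz": 0.05, "gripper": 0.5}
    - {"dx": -11, "dy": -133, "dz": 0, "rx": 0, "ry": 0, "rz": 0.05, "gripper": 0.5}
    - {"dx": -12.5, "dy": -148, "dz": 0, "rx": 0, "ry": 0, "rz": 0.05, "gripper": 0.5}
    - {"dx": -12.5, "dy": -150, "dz": 0, "rx": 0, "ry": 0, "rz": 0.05, "gripper": 0.5}

```text
t: 26.65
eef_pos: [0.5273, -0.0231, 0.0812]
ee_rot: [-3.142, 0.0, -0.124]
force: [0.1, 0.5, -3.0]
width: 0.0639
gripper_force: 30.0
```

Emit:
jog_arm:
  targets:
    - {"dx": 0, "dy": 0, "dz": 5, "rx": 0, "ry": 0, "rz": 0, "gripper": 0.5}
    - {"dx": 0, "dy": 0, "dz": 13, "rx": 0, "ry": 0, "rz": 0, "gripper": 0.5}
    - {"dx": 0, "dy": 0, "dz": 22, "rx": 0, "ry": 0, "rz": 0, "gripper": 0.5}
    - {"dx": 0, "dy": 0, "dz": 31, "rx": 0, "ry": 0, "rz": 0, "gripper": 0.5}
    - {"dx": 0, "dy": 0, "dz": 38, "rx": 0, "ry": 0, "rz": 0, "gripper": 0.5}
    - {"dx": 0, "dy": 0, "dz": 42, "rx": 0, "ry": 0, "rz": 0, "gripper": 0.5}
    - {"dx": 0, "dy": 0, "dz": 42, "rx": 0, "ry": 0, "rz": 0, "gripper": 0.5}
    - {"dx": 0, "dy": 0, "dz": 42, "rx": 0, "ry": 0, "rz": 0, "gripper": 0.5}

```text
t: 27.32
eef_pos: [0.5273, -0.0256, 0.0392]
ee_rot: [3.141, 0.001, -0.126]
force: [0.1, 0.2, -2.4]
width: 0.0637
gripper_force: 30.0
```

Run:
```python
from h import *
plan(.528,-.0248,.037,-.127)
f=grab('side'); cv2.imwrite('pics/n.png',cv2.resize(f['frame'][120:250,220:350,::-1],None,fx=4,fy=4,interpolation=2))
```

```text
t27.32 pos [ 0.5273 -0.0256  0.0392] rot [ 3.141e+00  1.000e-03 -1.260e-01] q [ 0.32  0.36 -0.56  0.   -0.66  1.12] F [ 0.1  0.2 -2.4] w0.0637 gf30.0 
 d [ 0.6 -0.8  2.2] r [0.    0.001 0.001]
```

View pics/n.png

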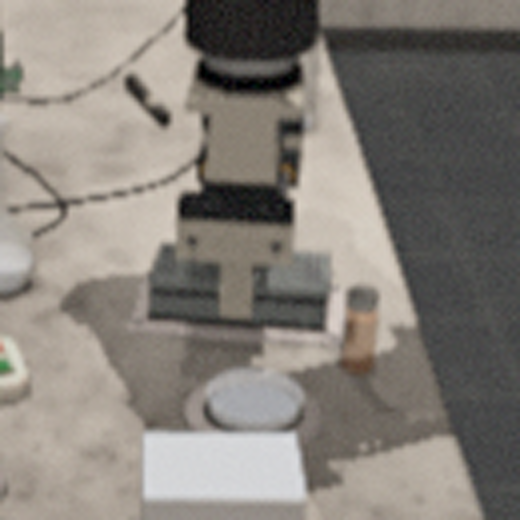

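The case hovers aligned over its pad, about 2 mm up. Setting it down and releasing.

Emit:
jog_arm:
  targets:
    - {"dx": 0.5, "dy": -0.5, "dz": 1, "rx": 0, "ry": 0, "rz": 0, "gripper": 0.5}
    - {"dx": 0.5, "dy": -0.5, "dz": 2, "rx": 0, "ry": 0, "rz": 0, "gripper": 0.5}
    - {"dx": 0.5, "dy": -0.5, "dz": 2.5, "rx": 0, "ry": 0, "rz": 0, "gripper": 0.5}
    - {"dx": 0.5, "dy": -0.5, "dz": 2.5, "rx": 0, "ry": 0, "rz": 0, "gripper": 0.5}
    - {"dx": 0.5, "dy": -0.5, "dz": 2.5, "rx": 0, "ry": 0, "rz": 0, "gripper": 0.26}
    - {"dx": 0.5, "dy": -0.5, "dz": 2.5, "rx": 0, "ry": 0, "rz": 0, "gripper": 0.2}
    - {"dx": 0.5, "dy": -0.5, "dz": 2.5, "rx": 0, "ry": 0, "rz": 0, "gripper": 0.0}
    - {"dx": 0.5, "dy": -0.5, "dz": 2.5, "rx": 0, "ry": 0, "rz": 0, "gripper": 0}

```text
t: 28.03
eef_pos: [0.5283, -0.0247, 0.0373]
ee_rot: [-3.141, -0.001, -0.126]
force: [-0.4, 0.1, -0.0]
width: 0.0779
gripper_force: 0.0
```

Emit:
jog_arm:
  targets:
    - {"dx": 0, "dy": 0, "dz": 0, "rx": 0, "ry": 0, "rz": 0, "gripper": 0}
    - {"dx": 0, "dy": 0, "dz": 0, "rx": 0, "ry": 0, "rz": 0, "gripper": 0}
    - {"dx": 0, "dy": 0, "dz": -10, "rx": 0, "ry": 0, "rz": 0, "gripper": 0}
    - {"dx": 0, "dy": 0, "dz": -35, "rx": 0, "ry": 0, "rz": 0, "gripper": 0}
    - {"dx": 0, "dy": 0, "dz": -70, "rx": 0, "ry": 0, "rz": 0, "gripper": 0}
    - {"dx": 0, "dy": 0, "dz": -105, "rx": 0, "ry": 0, "rz": 0, "gripper": 0}
    - {"dx": 0, "dy": 30, "dz": -130, "rx": 0, "ry": 0, "rz": 0, "gripper": 0}
    - {"dx": 0, "dy": 60, "dz": -150, "rx": 0, "ry": 0, "rz": 0, "gripper": 0}

```text
t: 28.7
eef_pos: [0.5214, -0.0841, 0.1909]
ee_rot: [-3.141, -0.004, -0.123]
force: [1.5, -0.1, 0.1]
width: 0.0876
gripper_force: 0.0
```

Emit:
jog_arm:
  targets:
    - {"dx": 0, "dy": 38, "dz": 0, "rx": 0, "ry": 0, "rz": 0, "gripper": 0}
    - {"dx": 0, "dy": 76, "dz": 0, "rx": 0, "ry": 0, "rz": 0, "gripper": 0}
    - {"dx": 0, "dy": 114, "dz": 0, "rx": 0, "ry": 0, "rz": 0, "gripper": 0}
    - {"dx": 0, "dy": 150, "dz": 0, "rx": 0, "ry": 0, "rz": 0, "gripper": 0}
    - {"dx": 0, "dy": 180, "dz": 0, "rx": 0, "ry": 0, "rz": 0, "gripper": 0}
    - {"dx": 0, "dy": 200, "dz": 0, "rx": 0, "ry": 0, "rz": 0, "gripper": 0}
    - {"dx": 0, "dy": 210, "dz": 0, "rx": 0, "ry": 0, "rz": 0, "gripper": 0}
    - {"dx": 0, "dy": 210, "dz": 0, "rx": 0, "ry": 0, "rz": 0, "gripper": 0}

```text
t: 29.37
eef_pos: [0.4936, -0.2944, 0.1875]
ee_rot: [3.141, -0.0, -0.128]
force: [-0.1, 0.6, 0.4]
width: 0.0876
gripper_force: 0.0
```

Run:
```python
from h import *
plan(.5,-.3,.2)
t=grab('top'); f=grab('side')
cv2.imwrite('pics/o.png',np.vstack([t['frame'][140:290],f['frame'][100:340]])[:,:,::-1])
for nm,F in(('top',t),('side',f)):
  P=np.stack(np.meshgrid(np.arange(80,400),np.arange(100,340)),-1).reshape(-1,2); q=depthpts(F,P)
  for n,c,a,b,R in(('case',(.5265,-.0248),.030,.043,.075),('dish',(.525,.1225),.013,.024,.042),('carton',(.5535,.2855),.066,.08,.06),('beaker',(.5407,.432),.04,.064,.035)):
    s=(q[:,2]>a)&(q[:,2]<b)&(abs(q[:,0]-c[0])<R)&(abs(q[:,1]-c[1])<min(R,.05)); 
    if s.sum()>20: print(nm,n,s.sum(),cv2.minAreaRect((q[s,:2]*1000).astype(np.float32)))
```

```text
t29.37 pos [ 0.4936 -0.2944  0.1875] rot [ 3.141 -0.    -0.128] q [-0.2   0.24 -0.3   0.   -1.03  1.64] F [-0.1  0.6  0.4] w0.0876 gf0.0 
 d [  7.1   4.8 -12.5] r [ 0.     0.    -0.128]
top case 1359 ((526.6564331054688, -27.33700942993164), (64.46138000488281, 133.828125), 82.96234893798828)
top dish 506 ((525.3819580078125, 119.64090728759766), (63.342716217041016, 60.89058303833008), 0.8306527733802795)
top carton 914 ((553.4783935546875, 282.6650390625), (83.43724822998047, 63.72746658325195), 0.6256969571113586)
top beaker 133 ((542.341552734375, 430.1728515625), (49.669342041015625, 49.70816421508789), 48.70430374145508)
side case 535 ((527.0680541992188, -21.075977325439453), (67.37005615234375, 132.8179931640625), 84.58960723876953)
side dish 300 ((524.0325317382812, 125.62994384765625), (63.033042907714844, 61.69924545288086), 37.24385070800781)
side carton 779 ((552.6673583984375, 286.8328857421875), (82.97655487060547, 64.43788146972656), 0.7961925864219666)
side beaker 415 ((542.0693359375, 433.01947021484375), (51.672874450683594, 50.938358306884766), 31.74336814880371)
```

View pics/o.png

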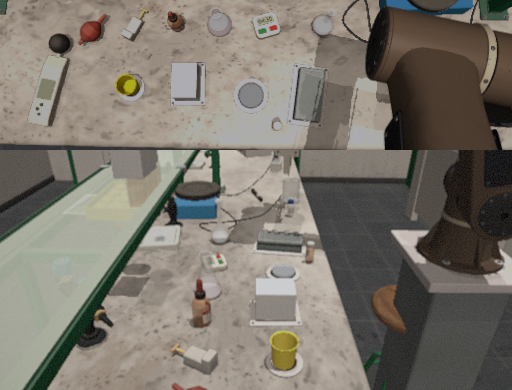

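All four things stand on their pads within a few mm, the flasks are where they were, and the arm is clear.

```bash
python3 -c "
from station import arm
print(arm.job_done())"
```

```text
the job is handed in; nothing more can be done
None
```

The beaker, dish, carton and case each stand on their own pad, measured within about 4 mm of centre and about 2° of line. The flasks were left where they stood, and the job was handed in at about 29 s; no verdict came back.

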